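Unlock the optical-flat rack and hang up the cases

TASK

Unlock the slotted rack: turn its brass wing knob anticlockwise to the stop, lift the knob with its disc and shaft right out, and set it down in the low aluminium tray (standing or lying). Then slide every yellow-handled case up out of its slot and hang each by its handle on a hook of the stand, one to a hook, and let go with all of it at rest. There is glass in the cases: never drop one or lay it on its side. Leave the other things on the bench where they are.

Things in the scene. Friction and masses are not known exactly. Their poses are not given: they have to be found in the camera images.
- rack: aluminium slotted rack fixed to the bench, 106 (x) x 216 (y) mm; origin at bench height under its centre, z up. Four slots, each 19 mm (x) by 84 mm (y), floor at z 4 mm, walls to z 45 mm, centred at x +-34, y +-58 mm. Between them a steel column 44 x 56 mm reaches z 91 mm, with the knob's socket in its top
- keeper: locking knob, one rigid loose part, 300 g; origin: centre of the underside of its brass disc (80 mm across, 8 thick), z up the axis. Above it a 16 mm stem, then a brass wing 14 mm thick (x), 44 long (y), z 58 to 90 mm. Below it a steel shaft 20 mm across, 22 long, with a cross lug at the end, 34 long (along y), 8 wide. At first the disc rests on the column, 3 mm over the cases' shoulders
- wing (a point): grip point of the knob, on its axis in the wing, 78 mm above the keeper's origin, axes as the keeper's; pinch the wing across its 14 mm thickness. At the start the wing is turned 0.8 to 1.25 rad clockwise (seen from above) from the rack's y axis; it turns freely, with 1.5 mm of play, and lifts only 4 mm until it is unlocked
- tray: low open aluminium parts tray, loose, 600 g, on the bench: 150 (x) x 130 (y) x 32 mm outside, walls and floor 4 mm thick; origin at the centre of its underside, z up. The knob stands in it on the flat end of its shaft (keeper origin then 26 mm over the bench), or may lie on its side in it
- stand: hanging stand fixed to the bench; origin at bench height under the front face of its rail, x pointing away from the hooks' tips, y along the rail, z up. Rail 362 mm long, 14 mm thick, its top at z 240 mm, on two posts at y +-174 mm; base plate 90 x 370 x 12 mm reaching from x 0 to x 90 mm
- hook1 (a point): point on the top face of hook 1, at stand x -42, y 144, z 240 mm. The hook: a level flat steel strip 12 mm wide (y) and 5 mm thick, running 85 mm from the rail towards the stand's -x, with a lip at the tip that stands 8 mm above the strip. Axes as the stand's. A case hangs with its window's upper edge on it
- hook2 (a point): point on the top face of hook 2, at stand x -42, y 48, z 240 mm. The hook: a level flat steel strip 12 mm wide (y) and 5 mm thick, running 85 mm from the rail towards the stand's -x, with a lip at the tip that stands 8 mm above the strip. Axes as the stand's. A case hangs with its window's upper edge on it
- hook3 (a point): point on the top face of hook 3, at stand x -42, y -48, z 240 mm. The hook: a level flat steel strip 12 mm wide (y) and 5 mm thick, running 85 mm from the rail towards the stand's -x, with a lip at the tip that stands 8 mm above the strip. Axes as the stand's. A case hangs with its window's upper edge on it
- hook4 (a point): point on the top face of hook 4, at stand x -42, y -144, z 240 mm. The hook: a level flat steel strip 12 mm wide (y) and 5 mm thick, running 85 mm from the rail towards the stand's -x, with a lip at the tip that stands 8 mm above the strip. Axes as the stand's. A case hangs with its window's upper edge on it
- case1: optical flat case: grey plastic slab 16 (x) x 80 (y) x 84 (z) mm, 160 g, upright yellow handle on top: 14 mm thick, 44 mm wide (y), solid top bar at z 114 to 140 mm on two 6 mm uprights; the window under it, 32 wide, 30 high (z 84 to 114), opens along x. Origin: centre of its underside, z up. Stands in any rack slot, x along the rack's x. All alike; None if absent
- case2: optical flat case: grey plastic slab 16 (x) x 80 (y) x 84 (z) mm, 160 g, upright yellow handle on top: 14 mm thick, 44 mm wide (y), solid top bar at z 114 to 140 mm on two 6 mm uprights; the window under it, 32 wide, 30 high (z 84 to 114), opens along x. Origin: centre of its underside, z up. Stands in any rack slot, x along the rack's x. All alike; None if absent
- case3: optical flat case: grey plastic slab 16 (x) x 80 (y) x 84 (z) mm, 160 g, upright yellow handle on top: 14 mm thick, 44 mm wide (y), solid top bar at z 114 to 140 mm on two 6 mm uprights; the window under it, 32 wide, 30 high (z 84 to 114), opens along x. Origin: centre of its underside, z up. Stands in any rack slot, x along the rack's x. All alike; None if absent
- case4: optical flat case: grey plastic slab 16 (x) x 80 (y) x 84 (z) mm, 160 g, upright yellow handle on top: 14 mm thick, 44 mm wide (y), solid top bar at z 114 to 140 mm on two 6 mm uprights; the window under it, 32 wide, 30 high (z 84 to 114), opens along x. Origin: centre of its underside, z up. Stands in any rack slot, x along the rack's x. All alike; None if absent
- loop1 (a point): centre of the upper edge of the window of case 1 (underside of the handle's top bar), 114 mm above the case's origin; None if the case is absent
- loop2 (a point): centre of the upper edge of the window of case 2 (underside of the handle's top bar), 114 mm above the case's origin; None if the case is absent
- loop3 (a point): centre of the upper edge of the window of case 3 (underside of the handle's top bar), 114 mm above the case's origin; None if the case is absent
- loop4 (a point): centre of the upper edge of the window of case 4 (underside of the handle's top bar), 114 mm above the case's origin; None if the case is absent
- angle_block: bystander: L-shaped steel angle block 50 x 50 x 60 mm, loose; origin under its centre
- gauge_a: bystander: steel gauge block 9 x 35 x 30 mm, loose
- gauge_b: bystander: steel gauge block 35 x 9 x 20 mm, loose
- tin: bystander: white plastic jar 60 mm across, 50 mm high, loose
- socket (a point): centre of the socket's mouth on top of the column, 91 mm above the rack's origin, axes as the rack's. A hole with two notches along the rack's y, 14 mm wide: the knob's lug passes only when the wing lies along the rack's y (within about 8 degrees). Up to 5 degrees beyond that it meets a firm stop. Then lift straight up; 22 mm clears it
Not all that is in view belongs to the job. What is shaped like the rack but green or red is not meant.

How it is judged:
On the way, in this order (a step that is already met when the one before it is completed fails the run):
1. the knob is turned until its wing lies along the rack's y axis (within 0.2 rad), still in its socket (angle between the y axis of keeper and the y axis of rack, either way round below 0.2 rad and distance between keeper and socket below 0.015 m).
2. the knob is lifted clear of the rack (50 mm above its seat) (z of keeper in the frame of socket above 0.05 m).
At the end, for the whole second after the job is handed in: Each case hangs still and upright (0.15 rad) on a hook of its own: window's upper edge within 6 mm in height, 14 mm sideways and 36 mm along the strip of the hook's point. The knob is at rest in the tray, standing or lying: its origin over the tray's floor and under 70 mm above it (((x of loop1 in the frame of hook1 between -0.036 and 0.036 m and y of loop1 in the frame of hook1 between -0.014 and 0.014 m and z of loop1 in the frame of hook1 between -0.006 and 0.006 m) or (x of loop1 in the frame of hook2 between -0.036 and 0.036 m and y of loop1 in the frame of hook2 between -0.014 and 0.014 m and z of loop1 in the frame of hook2 between -0.006 and 0.006 m) or (x of loop1 in the frame of hook3 between -0.036 and 0.036 m and y of loop1 in the frame of hook3 between -0.014 and 0.014 m and z of loop1 in the frame of hook3 between -0.006 and 0.006 m) or (x of loop1 in the frame of hook4 between -0.036 and 0.036 m and y of loop1 in the frame of hook4 between -0.014 and 0.014 m and z of loop1 in the frame of hook4 between -0.006 and 0.006 m)) and angle between each of case1, case2, case3, case4's own z axis and vertical below 0.15 rad and linear speed of each of case1, case2, case3, case4, keeper below 0.03 m/s and ((x of loop2 in the frame of hook1 between -0.036 and 0.036 m and y of loop2 in the frame of hook1 between -0.014 and 0.014 m and z of loop2 in the frame of hook1 between -0.006 and 0.006 m) or (x of loop2 in the frame of hook2 between -0.036 and 0.036 m and y of loop2 in the frame of hook2 between -0.014 and 0.014 m and z of loop2 in the frame of hook2 between -0.006 and 0.006 m) or (x of loop2 in the frame of hook3 between -0.036 and 0.036 m and y of loop2 in the frame of hook3 between -0.014 and 0.014 m and z of loop2 in the frame of hook3 between -0.006 and 0.006 m) or (x of loop2 in the frame of hook4 between -0.036 and 0.036 m and y of loop2 in the frame of hook4 between -0.014 and 0.014 m and z of loop2 in the frame of hook4 between -0.006 and 0.006 m)) and ((x of loop3 in the frame of hook1 between -0.036 and 0.036 m and y of loop3 in the frame of hook1 between -0.014 and 0.014 m and z of loop3 in the frame of hook1 between -0.006 and 0.006 m) or (x of loop3 in the frame of hook2 between -0.036 and 0.036 m and y of loop3 in the frame of hook2 between -0.014 and 0.014 m and z of loop3 in the frame of hook2 between -0.006 and 0.006 m) or (x of loop3 in the frame of hook3 between -0.036 and 0.036 m and y of loop3 in the frame of hook3 between -0.014 and 0.014 m and z of loop3 in the frame of hook3 between -0.006 and 0.006 m) or (x of loop3 in the frame of hook4 between -0.036 and 0.036 m and y of loop3 in the frame of hook4 between -0.014 and 0.014 m and z of loop3 in the frame of hook4 between -0.006 and 0.006 m)) and ((x of loop4 in the frame of hook1 between -0.036 and 0.036 m and y of loop4 in the frame of hook1 between -0.014 and 0.014 m and z of loop4 in the frame of hook1 between -0.006 and 0.006 m) or (x of loop4 in the frame of hook2 between -0.036 and 0.036 m and y of loop4 in the frame of hook2 between -0.014 and 0.014 m and z of loop4 in the frame of hook2 between -0.006 and 0.006 m) or (x of loop4 in the frame of hook3 between -0.036 and 0.036 m and y of loop4 in the frame of hook3 between -0.014 and 0.014 m and z of loop4 in the frame of hook3 between -0.006 and 0.006 m) or (x of loop4 in the frame of hook4 between -0.036 and 0.036 m and y of loop4 in the frame of hook4 between -0.014 and 0.014 m and z of loop4 in the frame of hook4 between -0.006 and 0.006 m)) and distance between loop1 and loop2 above 0.06 m and distance between each of loop1, loop2 and loop3 above 0.06 m and distance between each of loop1, loop2, loop3 and loop4 above 0.06 m and x of keeper in the frame of tray between -0.07 and 0.07 m and y of keeper in the frame of tray between -0.06 and 0.06 m and z of keeper in the frame of tray between 0.01 and 0.07 m and angle between tray's own z axis and vertical below 0.1 rad and height (world z) of tray below 0.005 m); the robot touches nothing.
It fails at once if a case falls over or is laid down (tilts more than 1 rad) (angle between any of case1, case2, case3, case4's own z axis and vertical above 1 rad).
It fails at once if a bystander is moved more than 3 cm (distance of any of angle_block, gauge_a, gauge_b, tin from where it was at the start of the episode above 0.03 m).
Of case1, case2, case3, case4 only 2 to 4 are there at a start; the rules pass over those that are not, and their reading is None.
At some moment in a run one of tray may be knocked a few centimetres aside while the robot is not near it.
It also fails if it takes over 210 s, if anything falls off the work surface, if the arm or the gripper's body presses on something with over 40 N, if the wrist force passes 120 N, or if a joint passes its speed limit or range.

ROBOT

A 6-joint arm with a two-finger parallel gripper is mounted at the origin on the work surface. World frame = base frame: x ahead of the robot, y to its left, z up, the work surface at z = 0. Lengths are in m, angles in rad, forces in N, time in s.
With the tool pointing down it reaches from about 0.25 to 0.725 m from the base axis. Payload 4 kg.
Tool frame: the origin (TCP) lies midway between the tips of the shut fingers; the grasp point (between the pads) lies bot.pinch_z behind it (bot.pinch_z is the distance from the TCP to the grasp point, in m); z points along the fingers, y is the direction in which the jaws open and shut (so a half turn about z gives the same grasp; the last joint's range is limited). The gripper opens to 85 mm and grips with 20 to 120 N. Pads are 22 mm wide; open, the fingers measure 114 mm over their backs; the gripper's body (76 mm by 85 mm) begins 54 mm behind the grasp point. The pads swing forward as they close: fully open they stand 13 mm farther back than shut.
Start: joints at [1.124, 0.241, 0.005, 1.335, 0, 1.571], TCP at [0.216, 0.451, 0.231] pointing down, gripper open.
Joint ranges: [-2.72, 2.72], [-1.05, 1.87], [-1.09, 1.28], [-1.99, 2.15], [-1.42, 1.44], [-3.14, 3.14]. Speed limits (rad/s): [2.79, 2.79, 3.14, 3.14, 3.14, 3.14].

INTERFACE

Orientations are given as a unit quaternion [x, y, z, w].
In Python, from workcell import bot gives the robot as it stands. The module is installed in compiled form; this text tells all that it offers.
- The arm moves only by the tool move_arm, never from a script. Its argument "series" is a list that holds one entry, the list of rows, each a list of 7 numbers: the shift along the world's x, y, z in cm, then the turn, a rotation vector about the world's x, y, z in degrees, then the opening, from 0 (shut) to 1 (fully open). A call has exactly 5 rows; each row shifts and turns the pose as measured when the row begins; what a row does not reach is not made up. A row lasts 1/10 s, in which the tool goes at most 50 mm and 8.59 degrees, less where a joint would pass 70% of its speed; a pose out of reach is approached as far as the arm can. A call with a gripper value outside its range is refused whole. The fingers move at their own pace and stop on an object; the grip force is fixed at half the most. Time passes only in rows, so rows that do not move let the fingers close, or fill a call up. It gives the time, the measured TCP pose, the force and the opening at its end, in the units of the state.
- bot.get_obs(): the state, without advancing time (a new reading comes with each control period).
- bot.camera(name): name is "side" or "top" or "wrist"; returns (picture, depth): 420x560x3 uint8, red, green, blue; 420x560 float32, m along the optical axis (not along the pixel's ray), 0 where there is no reading.
- bot.camera_info(name): a dict with "vfov" (degrees; the focal length in pixels is half the picture's height over the tangent of half this angle, whatever the lens; pixels are square), "cx", "cy" (the principal point, pixels), "cam_to_world" (4x4, takes a point from camera to world coordinates); the wrist camera has in their place "tool_from_camera" (4x4, takes a point from camera to tool coordinates, whose origin is the TCP and whose axes are the flange's). Camera axes: x right, y down, z forward; pixel columns grow to the right and rows downward; lengths in m; the calibration is good to about 2 mm. A picture is of the moment at which its call begins: read the wrist's pose just before it. camera_info takes no time and is no camera call.
- bot.job_done(): hands the job in, once; it reports no verdict.
Trained networks look in the newest picture that a camera, given by its name, has taken for a name from the list of things; names that differ only in an ending like _2 or _b are one class to them, and where a whole thing is asked for, a point or a joint stands for the part that bears it (a point fixed in the world has none). Each returns a list of dicts, best first, with "confidence" (0 to 1); they miss things now and then, are a little off and sometimes report something else, mostly with a low value. They report only what shows in the picture. A call takes as long as a camera call. They do not tell look-alikes from the thing itself.
- bot.find_in(camera, target): "at" ([x, y, z] in m, in world coordinates, good to about 4 mm: the middle of the surface that is visible of it).
The state is a dict: "clock": time; "joint_pos": joint angles; "joint_vel": joint speeds; "tau": joint torques, N m; "eef_pos": TCP position; "tool_rot": TCP orientation; "ft_force": force on the tool from outside, world axes, zero at the start; "ft_torque": the same for the moment, N m; "grip_width": finger opening in m.
Only numpy, scipy, OpenCV 4.12 (cv2) and the standard library are available. Lean on these libraries where they do the work, as an engineer would, in place of code of your own. Each camera call takes 0.05 s, during which the arm holds its last target.

## Working session

There is one attempt and no reset: what is moved stays moved. The work goes in short steps, Python scripts to look and compute and a tool call to move; the robot and the scene stay as the last step left them, time stands still between calls to the robot, and variables do not carry over. Pictures are saved under pics/ and viewed, and the job is handed in when it is done.

Besides the shell and the picture viewer there is one more tool, called after "Request:" as name(argument=value, ...), one argument or row to a line, values as JSON. move_arm: Moves the arm, as the interface text tells. Its arguments: {"type":"object","properties":{"series":{"type":"array","items":{"type":"array","items":{"type":"array","items":{"type":"number"}}}}},"required":["series"]}

```bash
ls; mkdir -p pics
python3 - <<'E'
from workcell import bot
import cv2
print(bot.get_obs(), bot.pinch_z)
for n in ["side","top","wrist"]:
    p,d=bot.camera(n); cv2.imwrite(f"pics/{n}0.png",p[:,:,::-1]); print(n,bot.camera_info(n))
E
```

```text
pics
{'clock': 0.0, 'joint_pos': array([1.12400759e+00, 2.41402772e-01, 3.73168535e-03, 1.33517452e+00,
       3.30375847e-06, 1.57078290e+00]), 'joint_vel': array([ 0.00025102, -0.00045398, -0.0004314 , -0.00090258, -0.00010088,
        0.00024827]), 'tau': array([-3.47027026e-04, -3.72317398e+01,  2.52408224e+01,  1.71207252e-02,
       -8.06801495e-05,  3.13012720e-06]), 'eef_pos': array([0.21576778, 0.45036239, 0.23042088]), 'tool_rot': array([ 2.21534255e-01,  9.75152052e-01, -9.98811502e-04, -2.28617263e-04]), 'ft_force': array([-0.54835624, -1.01202276, -0.59724574]), 'ft_torque': array([-0.04811214, -0.01071015, -0.01087974]), 'grip_width': 0.08560268609466257} 0.0187
side {'vfov': 54.91423786349039, 'cx': 277.98154598573456, 'cy': 211.2666576885088, 'cam_to_world': array([[ 0.99132234, -0.04839699,  0.1222201 ,  0.33266481],
       [-0.12951024, -0.51885507,  0.84499498, -1.0177583 ],
       [ 0.0225193 , -0.85349115, -0.52062053,  0.84392093],
       [ 0.        ,  0.        ,  0.        ,  1.        ]])}
top {'vfov': 48.43345623573361, 'cx': 282.6085691076063, 'cy': 209.78621810813294, 'cam_to_world': array([[ 0.01278442, -0.98208931,  0.18798175,  0.25209677],
       [-0.99983703, -0.01495197, -0.01011709,  0.07687882],
       [ 0.01274659, -0.18782178, -0.98212041,  1.39643436],
       [ 0.        ,  0.        ,  0.        ,  1.        ]])}
wrist {'vfov': 62.61924678052891, 'cx': 279.53551332561705, 'cy': 212.27640605567905, 'tool_from_camera': array([[-1.17959177e-03, -9.48929275e-01, -3.15486672e-01,
         8.04039458e-02],
       [ 9.99999288e-01, -1.17595472e-03, -2.01888309e-04,
         4.46031046e-04],
       [-1.79420314e-04, -3.15486686e-01,  9.48929986e-01,
        -1.43633911e-01],
       [ 0.00000000e+00,  0.00000000e+00,  0.00000000e+00,
         1.00000000e+00]])}
```

View pics/side0.png

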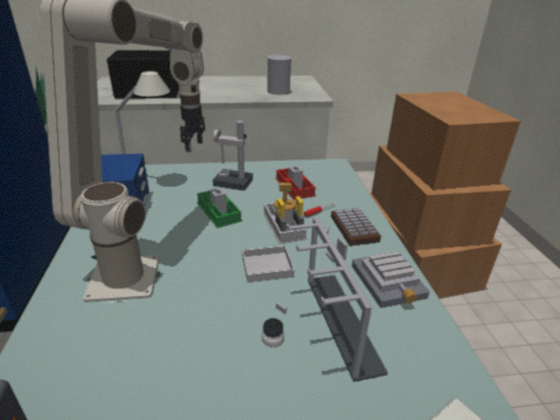

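View pics/top0.png

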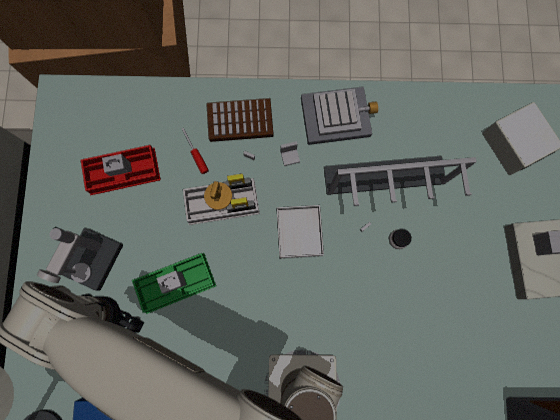

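View pics/wrist0.png

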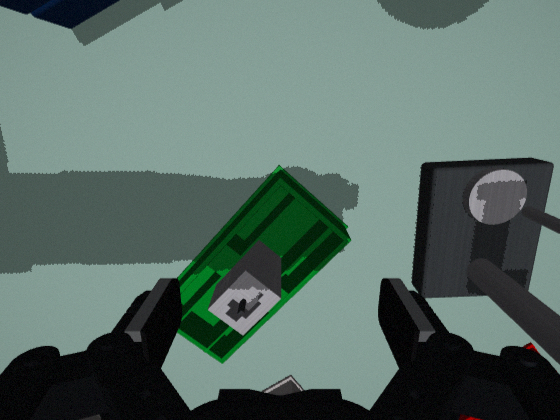

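The rack in question is the aluminium one at top-view (220,200), with brass knob and two yellow handles at (236,180) and (239,204). The green one (173,282) and red one (120,168) are decoys. Now I'll measure.

```bash
cat > h.py <<'E'
from workcell import bot
import numpy as np, cv2
from scipy.spatial.transform import Rotation as R
def cloud(n, tag=None):
    o=bot.get_obs()
    p,d=bot.camera(n); i=bot.camera_info(n)
    if tag: cv2.imwrite(f"pics/{tag}.png",p[:,:,::-1])
    f=210/np.tan(np.radians(i["vfov"]/2))
    v,u=np.mgrid[0:420,0:560]
    c=np.stack([(u-i["cx"])/f*d,(v-i["cy"])/f*d,d],-1)
    if n=="wrist":
        T=np.eye(4);T[:3,:3]=R.from_quat(o["tool_rot"]).as_matrix();T[:3,3]=o["eef_pos"]
        M=T@i["tool_from_camera"]
    else: M=i["cam_to_world"]
    w=c@M[:3,:3].T+M[:3,3]; w[d==0]=np.nan
    return p,w,M,f,i
def proj(P,M,f,i):
    c=(np.asarray(P)-M[:3,3])@M[:3,:3]
    return c[...,:2]/c[...,2:]*f+[i["cx"],i["cy"]]
E
python3 - <<'E'
from h import *
p,w,M,f,i=cloud("top","top1")
for n in ["rack","keeper","wing","tray","stand","case1","loop1","hook1","socket","angle_block","gauge_a","tin"]:
    for r in bot.find_in("top",n)[:5]:
        print(n,np.round(r["at"],3),round(r["confidence"],2),np.round(proj(r["at"],M,f,i)))
np.save("w.npy",w)
c=cv2.resize(p[90:270,170:490],None,fx=2.5,fy=2.5,interpolation=cv2.INTER_CUBIC)[:,:,::-1]
cv2.imwrite("pics/crop1.png",c)
E
```

```text
rack [0.294 0.37  0.02 ] 0.89 [176. 283.]
rack [0.624 0.549 0.034] 0.85 [121. 171.]
rack [0.518 0.284 0.021] 0.57 [209. 208.]
keeper [0.53  0.244 0.096] 0.72 [219. 199.]
wing [0.534 0.242 0.096] 0.89 [220. 197.]
tray [0.452 0.011 0.004] 0.83 [300. 232.]
stand [ 0.606 -0.248  0.01 ] 0.73 [384. 183.]
case1 [0.581 0.192 0.088] 0.76 [238. 182.]
case1 [0.511 0.183 0.089] 0.53 [241. 206.]
loop1 [0.511 0.183 0.087] 0.66 [241. 206.]
loop1 [0.578 0.189 0.087] 0.54 [239. 184.]
hook1 [ 0.605 -0.25   0.009] 0.83 [385. 183.]
socket [0.626 0.546 0.034] 0.8 [122. 170.]
socket [0.521 0.288 0.015] 0.72 [208. 207.]
socket [0.294 0.37  0.022] 0.66 [176. 283.]
angle_block [0.695 0.044 0.009] 0.69 [289. 154.]
angle_block [ 0.603 -0.248  0.017] 0.5 [385. 183.]
tin [ 0.434 -0.279  0.05 ] 0.91 [400. 237.]
tin [ 0.607 -0.248  0.012] 0.18 [385. 183.]
```

View pics/crop1.png

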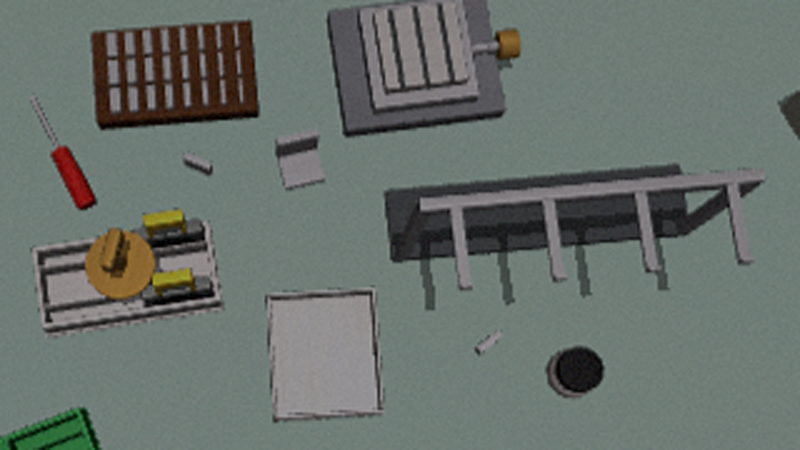

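Request:
move_arm(
  series=[
    [[2, -1.5, 3.5, 0, 0, 8, 1], [3.5, -2.7, 1.5, 0, 0, 8, 1], [3.7, -2.8, 1.2, 0, 0, 8, 1], [3.7, -2.8, 1, 0, 0, 8, 1], [3.7, -2.8, 1, 0, 0, 8, 1]],
  ],
)

```text
clock: 1.3
eef_pos: [0.3705, 0.3327, 0.3103]
tool_rot: [-0.12, 0.993, -0.002, 0.0]
ft_force: [0.3, 0.6, -0.7]
grip_width: 0.0855
```

Request:
move_arm(
  series=[
    [[3.7, -2.8, 1, 0, 0, 8, 1], [3.7, -2.8, 0, 0, 0, 8, 1], [3.7, -2.8, 0, 0, 0, 8, 1], [1.8, -2.2, 0, 0, 0, 1, 1], [0, 0, 0, 0, 0, 0, 1]],
  ],
)

```text
clock: 1.8
eef_pos: [0.5017, 0.2246, 0.3216]
tool_rot: [-0.326, 0.945, -0.001, 0.003]
ft_force: [-0.3, 0.0, -0.2]
grip_width: 0.0855
```

Run:
```python
from h import *
o=bot.get_obs();print(o["eef_pos"],o["tool_rot"],o["joint_pos"],R.from_quat(o["tool_rot"]).as_matrix())
p,w,M,f,i=cloud("wrist","wr1");np.save("w1.npy",w);np.save("p1.npy",p)
```

```text
[0.5017166  0.2245819  0.32157797] [-0.3261029   0.94532735 -0.00124231  0.0033999 ] [ 0.42258396  0.32166868  0.3466383   1.58921819 -0.00308835 -0.24178702] [[-7.87290674e-01 -6.16539538e-01  7.23828381e-03]
 [-6.16556433e-01  7.87310706e-01 -1.31346033e-04]
 [-5.61779832e-03 -4.56621795e-03 -9.99973795e-01]]
```

View pics/wr1.png

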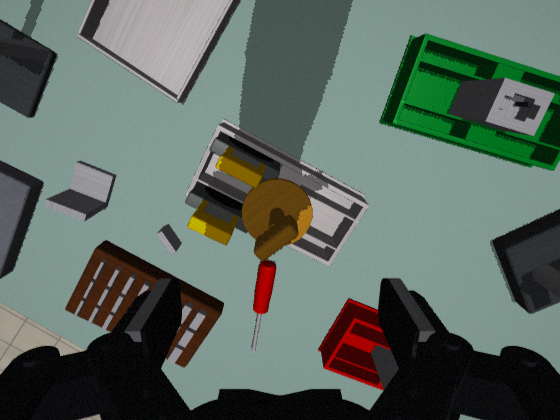

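The wrist view shows the grey rack with the disc at (277,212), wing at (278,235), and two cases at (240,165) and (212,222). The other two slots are empty. Next I fit the wing, handles and rack from depth.

```bash
cat > fit.py <<'E'
from h import *
def rect(pts):
    r=cv2.minAreaRect((pts[:,:2]*1000).astype(np.float32)); 
    (c,s,a)=r
    if s[0]<s[1]: s=s[::-1];a+=90
    return np.round(c,1),np.round(s,1),round(a%180,1),np.round(np.median(pts[:,2])*1000,1),len(pts)
E
python3 - <<'E'
from fit import *
w=np.load("w1.npy");p=np.load("p1.npy").astype(int)
near=np.hypot(w[...,0]-.535,w[...,1]-.243)<.06
for lo,hi in [(.088,.11),(.165,.2),(.172,.19)]:
    m=near&(w[...,2]>lo)&(w[...,2]<hi); print("keeper",lo,rect(w[m]))
br=(p[...,0]>p[...,2]+50)
yel=(p[...,1]>.8*p[...,0])&(p[...,0]>1.8*p[...,2])&(p[...,0]>80)
reg=(abs(w[...,0]-.53)<.12)&(abs(w[...,1]-.24)<.15)
m=(yel&reg&(w[...,2]>.125)).astype(np.uint8)
n,l=cv2.connectedComponents(m)
for k in range(1,n):
    if (l==k).sum()>60: print("yel",rect(w[l==k]), np.nanmin(w[l==k][:,2]),np.nanmax(w[l==k][:,2]))
m=reg&(w[...,2]>.035)&(w[...,2]<.055); print("rack",rect(w[m]))
sel=w[reg&(w[...,2]>.16)]; print(len(sel), sel.min(0),sel.max(0))
E
```

```text
keeper 0.088 (array([539.8, 240.1]), array([94.7, 83.8]), 102.0, np.float64(99.9), 3278)
keeper 0.165 (array([539.4, 248.1]), array([44.1, 16.1]), 166.7, np.float64(181.4), 945)
keeper 0.172 (array([539.5, 248.1]), array([43.9, 16.1]), 166.7, np.float64(181.6), 833)
yel (array([585.2, 185.5]), array([20.1, 12.6]), 100.3, np.float64(145.0), 209) 0.1433509576753756 0.14690118784115874
rack (array([539.7, 248.3]), array([212.2,  99.3]), 99.8, np.float64(45.7), 3263)
36884 [0.44712105 0.15887239 0.16008337] [0.561592   0.28221886 0.4110839 ]
```

Run:
```python
from h import *
w=np.load("w1.npy");p=np.load("p1.npy")
c=cv2.resize(p[110:270,170:390],None,fx=3.6,fy=3.6,interpolation=cv2.INTER_CUBIC)[:,:,::-1]
cv2.imwrite("pics/crop2.png",c)
p,w2,M,f,i=cloud("top","top2"); 
cv2.imwrite("pics/crop3.png",cv2.resize(p[160:240,170:280],None,fx=7,fy=7,interpolation=cv2.INTER_CUBIC)[:,:,::-1])
```

```text
(no output)
```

View pics/crop2.png

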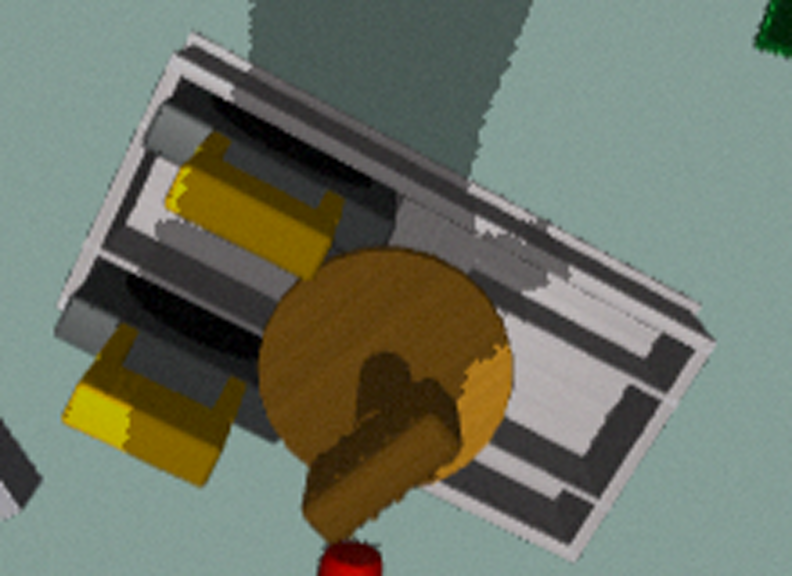

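View pics/crop3.png

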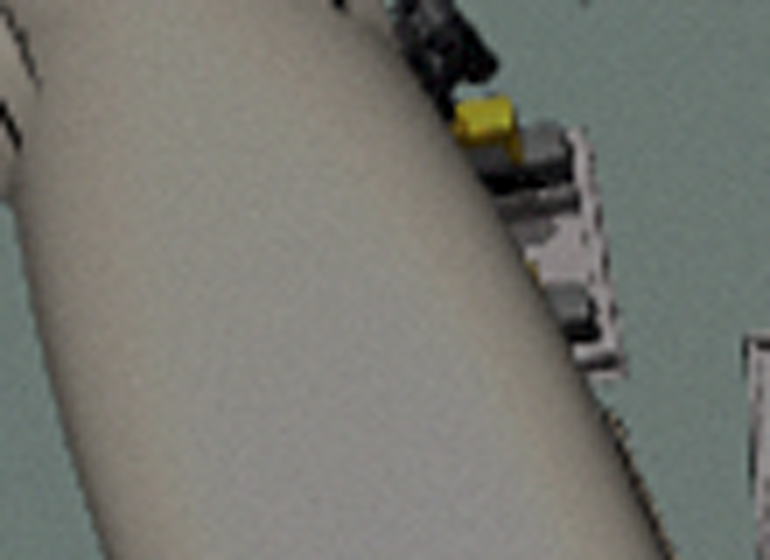

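The wing's top centre fits at (0.539,0.248), at the right height of 0.181. It lies 67° *anticlockwise* of the rack's long axis as I see it, where the text says clockwise. I'll grip it, gently try anticlockwise as told, and watch the torque.

Request:
move_arm(
  series=[
    [[0.8, 0.5, -1, 0, 0.4, -8, 1], [0.8, 0.5, -1, 0, 0, -8, 1], [0.8, 0.5, -1, 0, 0, -8, 1], [0.8, 0.5, -1, 0, 0, -8, 1], [0.6, 0.3, -1, 0, 0, -8, 1]],
  ],
)

```text
clock: 2.4
eef_pos: [0.5341, 0.2568, 0.2736]
tool_rot: [0.025, 1.0, 0.002, 0.002]
ft_force: [0.5, -0.3, -0.5]
grip_width: 0.0855
```

Request:
move_arm(
  series=[
    [[0, 0, -1, 0, 0, -8, 1], [0, 0, -1, 0, 0, -3.5, 1], [0, 0, 0, 0, 0, 0, 1], [0, 0, 0, 0, 0, 0, 1], [0, 0, 0, 0, 0, 0, 1]],
  ],
)

```text
clock: 2.9
eef_pos: [0.5289, 0.2638, 0.2521]
tool_rot: [0.124, 0.992, 0.001, 0.0]
ft_force: [-0.6, -0.9, 0.4]
grip_width: 0.0853
```

```bash
cat > st.py <<'E'
from h import *
def st():
    o=bot.get_obs();m=R.from_quat(o["tool_rot"]).as_matrix()
    print("t",o["clock"],"pos",np.round(o["eef_pos"]*1000,1),"alpha",round(np.degrees(np.arctan2(m[1,0],m[0,0]))%360,2),"z",np.round(m[:,2],4),"F",np.round(o["ft_force"],1),"T",np.round(o["ft_torque"],2),"w",round(o["grip_width"]*1000,1),"j6",np.round(np.degrees(o["joint_pos"][[0,4,5]]),0))
if __name__=="__main__": st()
E
python3 st.py
```

```text
t 2.9 pos [528.9 263.8 252.1] alpha 165.76 z [ 5.0e-04  2.8e-03 -1.0e+00] F [-0.6 -0.9  0.4] T [-0.03  0.06  0.02] w 85.3 j6 [26.  0. 41.]
```

Request:
move_arm(
  series=[
    [[1.05, -1.57, 0, 0, 0, 0.9, 1], [0, 0, -2, 0, 0, 0, 1], [0, 0, -2, 0, 0, 0, 1], [0, 0, -1, 0, 0, 0, 1], [0, 0, 0, 0, 0, 0, 1]],
  ],
)

```text
clock: 3.4
eef_pos: [0.5407, 0.25, 0.206]
tool_rot: [0.113, 0.994, 0.004, 0.004]
ft_force: [-0.1, -0.6, 0.3]
grip_width: 0.0858
```

```bash
python3 st.py
```

```text
t 3.4 pos [540.7 250.  206. ] alpha 167.04 z [ 0.0089  0.0071 -0.9999] F [-0.1 -0.6  0.3] T [0.04 0.05 0.04] w 85.8 j6 [25.  0. 38.]
```

Request:
move_arm(
  series=[
    [[-0.13, -0.19, -2, -0.4, 0.5, 0, 1], [0, 0, -1.5, 0, 0, 0, 1], [0, 0, -1, 0, 0, 0, 1], [0, 0, -0.5, 0, 0, 0, 1], [0, 0, 0, 0, 0, 0, 1]],
  ],
)

```text
clock: 3.9
eef_pos: [0.5416, 0.2499, 0.16]
tool_rot: [0.112, 0.994, 0.002, 0.004]
ft_force: [-0.4, 0.3, -0.6]
grip_width: 0.0854
```

```bash
python3 st.py
```

```text
t 3.9 pos [541.6 249.9 160. ] alpha 167.16 z [ 0.0076  0.0037 -1.    ] F [-0.4  0.3 -0.6] T [-0.03  0.02  0.03] w 85.4 j6 [25.  0. 38.]
```

Request:
move_arm(
  series=[
    [[-0.2, -0.2, -0.8, -0.2, 0.4, -0.4, 1], [0, 0, 0, 0, 0, 0, 1], [0, 0, 0, 0, 0, 0, 0.05], [0, 0, 0, 0, 0, 0, 0.05], [0, 0, 0, 0, 0, 0, 0.05]],
  ],
)

```text
clock: 4.4
eef_pos: [0.5408, 0.2484, 0.1539]
tool_rot: [0.115, 0.993, 0.001, 0.002]
ft_force: [0.2, 0.1, 0.3]
grip_width: 0.044
```

```bash
python3 st.py
```

```text
t 4.4 pos [540.8 248.4 153.9] alpha 166.73 z [ 0.0038  0.0017 -1.    ] F [0.2 0.1 0.3] T [-0.03  0.    0.02] w 44.0 j6 [25. -0. 38.]
```

Request:
move_arm(
  series=[
    [[0, 0, 0, 0, 0, 0, 0.05], [0, 0, 0, 0, 0, 0, 0.05], [0, 0, 0, 0, 0, 0, 0.05], [0, 0, 0, 0, 0, 0, 0.05], [0, 0, 0, 0, 0, 0, 0.05]],
  ],
)

```text
clock: 4.9
eef_pos: [0.541, 0.2483, 0.1543]
tool_rot: [0.116, 0.993, 0.001, 0.002]
ft_force: [-0.1, -0.5, 0.8]
grip_width: 0.0133
```

```bash
python3 st.py
```

```text
t 4.9 pos [541.  248.3 154.3] alpha 166.73 z [ 0.0044  0.0017 -1.    ] F [-0.1 -0.5  0.8] T [-0.03 -0.01 -0.01] w 13.3 j6 [25. -0. 38.]
```

Gripped. Gentle anticlockwise probe.

Request:
move_arm(
  series=[
    [[0, 0, 0, 0, 0, 2, 0.05], [0, 0, 0, 0, 0, 2, 0.05], [0, 0, 0, 0, 0, 2, 0.05], [0, 0, 0, 0, 0, 2, 0.05], [0, 0, 0, 0, 0, 0, 0.05]],
  ],
)

```text
clock: 5.4
eef_pos: [0.5414, 0.2493, 0.1543]
tool_rot: [0.043, 0.999, 0.002, 0.002]
ft_force: [-0.7, 0.0, 0.4]
grip_width: 0.013
```

```bash
python3 st.py
```

```text
t 5.4 pos [541.4 249.3 154.3] alpha 175.04 z [ 0.0046  0.0045 -1.    ] F [-0.7  0.   0.4] T [-0.05 -0.    0.03] w 13.0 j6 [25.  0. 30.]
```

Request:
move_arm(
  series=[
    [[0, -0.05, 0, -0.1, 0.2, 3, 0.05], [0, 0, 0, 0, 0, 3, 0.05], [0, 0, 0, 0, 0, 3, 0.05], [0, 0, 0, 0, 0, 3, 0.05], [0, 0, 0, 0, 0, 0, 0.05]],
  ],
)

```text
clock: 5.9
eef_pos: [0.5424, 0.2485, 0.1543]
tool_rot: [-0.063, 0.998, 0.001, 0.001]
ft_force: [0.0, -0.4, -0.4]
grip_width: 0.0132
```

```bash
python3 st.py
```

```text
t 5.9 pos [542.4 248.5 154.3] alpha 187.21 z [ 0.0024  0.0027 -1.    ] F [ 0.  -0.4 -0.4] T [0.09 0.13 0.02] w 13.2 j6 [25.  0. 17.]
```

Request:
move_arm(
  series=[
    [[0, -0.05, 0, -0.1, 0.1, 3, 0.05], [0, 0, 0, 0, 0, 3, 0.05], [0, 0, 0, 0, 0, 3, 0.05], [0, 0, 0, 0, 0, 3, 0.05], [0, 0, 0, 0, 0, 0, 0.05]],
  ],
)

```text
clock: 6.4
eef_pos: [0.5427, 0.2472, 0.1544]
tool_rot: [-0.166, 0.986, -0.0, 0.0]
ft_force: [-0.8, -0.8, -0.8]
grip_width: 0.0128
```

```bash
python3 st.py
```

```text
t 6.4 pos [542.7 247.2 154.4] alpha 199.07 z [ 8.e-04 -1.e-04 -1.e+00] F [-0.8 -0.8 -0.8] T [0.05 0.1  0.02] w 12.8 j6 [24. -0.  5.]
```

Request:
move_arm(
  series=[
    [[-0.15, 0.1, 0, 0, 0, 3, 0.05], [0, 0, 0, 0, 0, 3, 0.05], [0, 0, 0, 0, 0, 3, 0.05], [0, 0, 0, 0, 0, 3, 0.05], [0, 0, 0, 0, 0, 0, 0.05]],
  ],
)

```text
clock: 6.9
eef_pos: [0.5421, 0.2487, 0.1544]
tool_rot: [-0.266, 0.964, 0.0, 0.001]
ft_force: [-0.9, -0.7, 1.2]
grip_width: 0.0128
```

```bash
python3 st.py
```

```text
t 6.9 pos [542.1 248.7 154.4] alpha 210.84 z [ 0.0027  0.0014 -1.    ] F [-0.9 -0.7  1.2] T [-0.07  0.15  0.01] w 12.8 j6 [25.  0. -6.]
```

Request:
move_arm(
  series=[
    [[-0.1, 0.1, 0, 0, 0, 3, 0.05], [0, 0, 0, 0, 0, 3, 0.05], [0, 0, 0, 0, 0, 3, 0.05], [0, 0, 0, 0, 0, 3, 0.05], [0, 0, 0, 0, 0, 0, 0.05]],
  ],
)

```text
clock: 7.4
eef_pos: [0.5415, 0.2504, 0.1544]
tool_rot: [-0.363, 0.932, 0.001, 0.002]
ft_force: [0.7, -0.6, -0.2]
grip_width: 0.0129
```

Run:
```python
from st import *
st(); cloud("side","side2"); p,w,M,f,i=cloud("wrist","wr2")
```

```text
t 7.4 pos [541.5 250.4 154.4] alpha 222.51 z [ 0.0029  0.0035 -1.    ] F [ 0.7 -0.6 -0.2] T [-0.16  0.11  0.02] w 12.9 j6 [ 25.   0. -18.]
```

View pics/wr2.png

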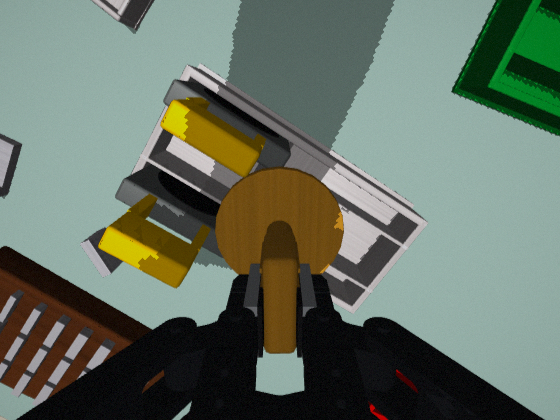

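The knob follows freely (wing in line with the jaws at (280,290)). Continuing anticlockwise.

Request:
move_arm(
  series=[
    [[0, -0.15, 0, -0.1, 0.2, 3.5, 0.05], [0, 0, 0, 0, 0, 3.5, 0.05], [0, 0, 0, 0, 0, 3.5, 0.05], [0, 0, 0, 0, 0, 3.5, 0.05], [0, 0, 0, 0, 0, 0, 0.05]],
  ],
)

```text
clock: 8.0
eef_pos: [0.5416, 0.2487, 0.1544]
tool_rot: [-0.473, 0.881, 0.001, -0.0]
ft_force: [0.1, -0.5, -0.0]
grip_width: 0.0128
```

```bash
python3 st.py
```

```text
t 8.0 pos [541.6 248.7 154.4] alpha 236.43 z [-0.0011  0.0015 -1.    ] F [ 0.1 -0.5 -0. ] T [-0.06  0.19  0.07] w 12.8 j6 [ 25.   0. -32.]
```

Request:
move_arm(
  series=[
    [[0, -0.15, 0, -0.1, 0, 3.5, 0.05], [0, 0, 0, 0, 0, 3.5, 0.05], [0, 0, 0, 0, 0, 3.5, 0.05], [0, 0, 0, 0, 0, 3.5, 0.05], [0, 0, 0, 0, 0, 0, 0.05]],
  ],
)

```text
clock: 8.5
eef_pos: [0.5413, 0.2479, 0.1543]
tool_rot: [-0.575, 0.818, 0.001, -0.001]
ft_force: [-0.3, -0.5, 0.1]
grip_width: 0.0132
```

```bash
python3 st.py
```

```text
t 8.5 pos [541.3 247.9 154.3] alpha 250.18 z [-0.002   0.0011 -1.    ] F [-0.3 -0.5  0.1] T [-0.15  0.15  0.03] w 13.2 j6 [ 25.   0. -46.]
```

Request:
move_arm(
  series=[
    [[0, -0.1, 0, 0, 0, 3, 0.05], [0, 0, 0, 0, 0, 3, 0.05], [0, 0, 0, 0, 0, 3, 0.05], [0, 0, 0, 0, 0, 3, 0.05], [0, 0, 0, 0, 0, 0, 0.05]],
  ],
)

```text
clock: 9.0
eef_pos: [0.5409, 0.2478, 0.1543]
tool_rot: [-0.654, 0.756, 0.002, -0.0]
ft_force: [-1.6, -0.9, -0.2]
grip_width: 0.0127
```

```bash
python3 st.py
```

```text
t 9.0 pos [540.9 247.8 154.3] alpha 261.74 z [-0.0033  0.0027 -1.    ] F [-1.6 -0.9 -0.2] T [-0.05  0.19  0.02] w 12.7 j6 [ 25.   0. -57.]
```

Request:
move_arm(
  series=[
    [[0, 0, 0, -0.1, -0.2, 3, 0.05], [0, 0, 0, 0, 0, 3, 0.05], [0, 0, 0, 0, 0, 3, 0.05], [0, 0, 0, 0, 0, 3, 0.05], [0, 0, 0, 0, 0, 0, 0.05]],
  ],
)

```text
clock: 9.5
eef_pos: [0.5403, 0.2481, 0.1544]
tool_rot: [0.727, -0.687, -0.001, -0.0]
ft_force: [-0.4, -1.5, 0.7]
grip_width: 0.0132
```

```bash
python3 st.py
```

```text
t 9.5 pos [540.3 248.1 154.4] alpha 273.23 z [-0.001   0.0015 -1.    ] F [-0.4 -1.5  0.7] T [-0.16  0.27  0.04] w 13.2 j6 [ 25.   0. -69.]
```

Request:
move_arm(
  series=[
    [[0, 0, 0, 0, 0, 2, 0.05], [0, 0, 0, 0, 0, 2, 0.05], [0, 0, 0, 0, 0, 2, 0.05], [0, 0, 0, 0, 0, 1.5, 0.05], [0, 0, 0, 0, 0, 0, 0.05]],
  ],
)

```text
clock: 10.0
eef_pos: [0.5396, 0.248, 0.1543]
tool_rot: [0.767, -0.642, -0.001, 0.0]
ft_force: [-1.8, -0.6, 0.6]
grip_width: 0.0127
```

```bash
python3 st.py
```

```text
t 10.0 pos [539.6 248.  154.3] alpha 280.14 z [-0.0028  0.0012 -1.    ] F [-1.8 -0.6  0.6] T [-0.17  0.24  0.05] w 12.7 j6 [ 25.   0. -76.]
```

Request:
move_arm(
  series=[
    [[0, 0, 0, 0, 0, 1.5, 0.05], [0, 0, 0, 0, 0, 1.5, 0.05], [0, 0, 0, 0, 0, 1.5, 0.05], [0, 0, 0, 0, 0, 1, 0.05], [0, 0, 0, 0, 0, 0, 0.05]],
  ],
)

```text
clock: 10.5
eef_pos: [0.5387, 0.2475, 0.1543]
tool_rot: [0.798, -0.603, -0.002, 0.001]
ft_force: [-1.6, -0.0, 0.6]
grip_width: 0.0132
```

```bash
python3 st.py
```

```text
t 10.5 pos [538.7 247.5 154.3] alpha 285.82 z [-4.6e-03  1.0e-04 -1.0e+00] F [-1.6 -0.   0.6] T [-0.22  0.5  -0.37] w 13.2 j6 [ 25.   0. -81.]
```

Torque shows the stop at about 285°. I'll back off to ~280° and lift.

Request:
move_arm(
  series=[
    [[0.15, 0.05, 0, 0, -0.25, -2.5, 0.05], [0, 0, 0, 0, 0, -2.5, 0.05], [0, 0, 0, 0, 0, 0, 0.05], [0, 0, 0.5, 0, 0, 0, 0.05], [0, 0, 0, 0, 0, 0, 0.05]],
  ],
)

```text
clock: 11.0
eef_pos: [0.539, 0.2486, 0.1586]
tool_rot: [0.771, -0.636, -0.002, 0.001]
ft_force: [-0.2, -0.6, -2.9]
grip_width: 0.0131
```

```bash
python3 st.py
```

```text
t 11.0 pos [539.  248.6 158.6] alpha 280.96 z [-0.0031  0.001  -1.    ] F [-0.2 -0.6 -2.9] T [-0.01 -0.03  0.02] w 13.1 j6 [ 25.   0. -76.]
```

Request:
move_arm(
  series=[
    [[0, 0, 0.4, 0, 0, -0.7, 0.05], [0, 0, 0.4, 0, 0, 0, 0.05], [0, 0, 0.4, 0, 0, 0, 0.05], [0, 0, 0.4, 0, 0, 0, 0.05], [0, 0, 0, 0, 0, 0, 0.05]],
  ],
)

```text
clock: 11.5
eef_pos: [0.5394, 0.2489, 0.1751]
tool_rot: [0.768, -0.641, -0.002, 0.001]
ft_force: [0.3, -0.8, -3.4]
grip_width: 0.0128
```

```bash
python3 st.py
```

```text
t 11.5 pos [539.4 248.9 175.1] alpha 280.27 z [-0.0033  0.0011 -1.    ] F [ 0.3 -0.8 -3.4] T [ 0.   -0.01  0.05] w 12.8 j6 [ 25.   0. -76.]
```

Request:
move_arm(
  series=[
    [[0, 0, 1, 0, 0, 0, 0.05], [0, 0, 2, 0, 0, 0, 0.05], [0, 0, 2.5, 0, 0, 0, 0.05], [0, 0, 2.5, 0, 0, 0, 0.05], [0, 0, 2.5, 0, 0, 0, 0.05]],
  ],
)

```text
clock: 12.0
eef_pos: [0.5362, 0.2475, 0.281]
tool_rot: [0.768, -0.641, -0.004, 0.005]
ft_force: [1.2, -0.2, -3.5]
grip_width: 0.0133
```

Run:
```python
from st import *
from fit import rect
st(); p,w,M,f,i=cloud("top","top3"); np.save("w3.npy",w)
print(bot.find_in("top","tray"))
m=(abs(w[...,0]-.45)<.12)&(abs(w[...,1]-.01)<.11)&(w[...,2]>.022)&(w[...,2]<.045); print(rect(w[m]))
m=(abs(w[...,0]-.45)<.12)&(abs(w[...,1]-.01)<.11)&(w[...,2]>.012)&(w[...,2]<.06); print(rect(w[m]))
cloud("side","side3")
```

```text
t 12.0 pos [536.2 247.5 281. ] alpha 280.28 z [-0.0121 -0.003  -0.9999] F [ 1.2 -0.2 -3.5] T [ 0.05 -0.09 -0.03] w 13.3 j6 [ 25.   0. -76.]
[{'at': [0.4504, 0.0117, 0.0056], 'confidence': 0.6}]
(array([471.1,  -2.9]), array([186.2, 162.9]), 4.2, np.float64(31.3), 299)
(array([471.1,  -2.9]), array([186.3, 162.8]), 4.2, np.float64(30.6), 369)
```

View pics/top3.png

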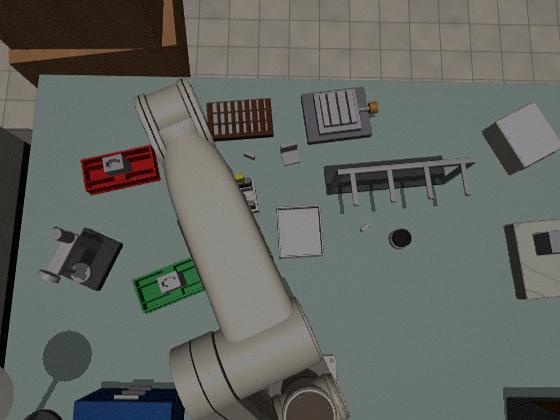

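View pics/side3.png

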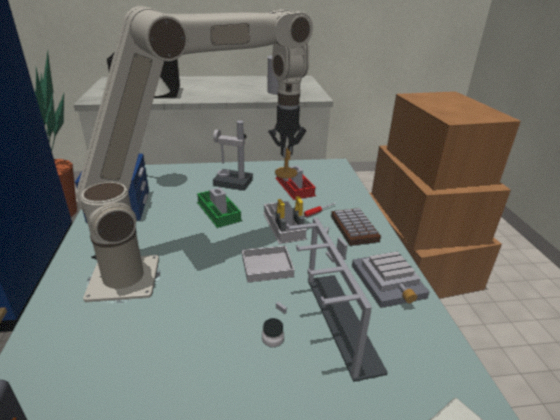

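Request:
move_arm(
  series=[
    [[-1, -2.5, 0, 0, -0.7, 0, 0.05], [-1.5, -4, 0, 0, 0, 0, 0.05], [-1.5, -4.2, 0, 0, 0, 0, 0.05], [-1.5, -4.2, 0, 0, 0, 0, 0.05], [-1.5, -4, 0, 0, 0, 0, 0.05]],
  ],
)

```text
clock: 12.65
eef_pos: [0.4628, 0.0581, 0.2708]
tool_rot: [0.771, -0.637, -0.001, 0.003]
ft_force: [0.9, -1.0, -2.5]
grip_width: 0.0132
```

```bash
python3 st.py
```

```text
t 12.65 pos [462.8  58.1 270.8] alpha 280.87 z [-0.0063 -0.0031 -1.    ] F [ 0.9 -1.  -2.5] T [-0.02 -0.1   0.04] w 13.2 j6 [  7.  -0. -94.]
```

Request:
move_arm(
  series=[
    [[-0.8, -2.5, -1, 0, -0.3, 0, 0.05], [-0.2, -1, -2, 0, 0, 0, 0.05], [0, 0, -2.5, 0, 0, 0, 0.05], [0, 0, -2.5, 0, 0, 0, 0.05], [0, 0, -2.5, 0, 0, 0, 0.05]],
  ],
)

```text
clock: 13.15
eef_pos: [0.4461, 0.0155, 0.159]
tool_rot: [0.768, -0.641, 0.0, 0.003]
ft_force: [0.4, -0.1, -2.9]
grip_width: 0.0128
```

Run:
```python
from st import *
st(); p,w,M,f,i=cloud("top","top4"); print(bot.find_in("top","tray")); p,w,M,f,i=cloud("wrist","wr4"); np.save("w4.npy",w)
```

```text
t 13.15 pos [446.1  15.5 159. ] alpha 280.29 z [-0.004  -0.0051 -1.    ] F [ 0.4 -0.1 -2.9] T [ 0.02 -0.05  0.01] w 12.8 j6 [  2.  -0. -98.]
[{'at': [0.4536, 0.0655, 0.0064], 'confidence': 0.88}, {'at': [0.5993, -0.2762, 0.0101], 'confidence': 0.45}]
```

View pics/wr4.png

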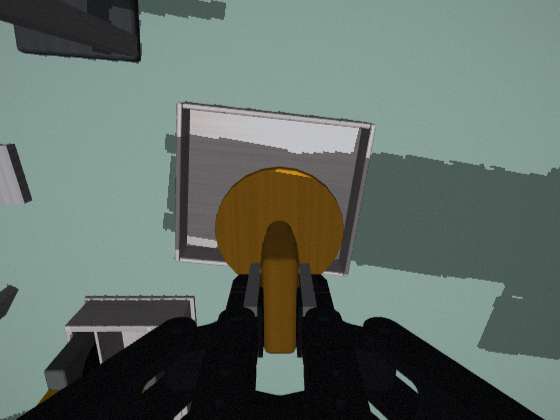

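Run:
```python
from fit import *
w=np.load("w4.npy")
m=(abs(w[...,0]-.45)<.11)&(abs(w[...,1]-.01)<.12)&(w[...,2]>.02)&(w[...,2]<.045)
mm=m.astype(np.uint8); mm=cv2.dilate(mm,np.ones((5,5)));n,l=cv2.connectedComponents(mm)
for k in range(1,n):
    s=m&(l==k)
    if s.sum()>30: print(rect(w[s]))
```

```text
(array([451.3,  11.4]), array([150.6, 130.3]), 4.2, np.float64(32.3), 4392)
```

Request:
move_arm(
  series=[
    [[0.5, -0.4, -1, -0.2, -0.2, 0, 0.05], [0, 0, -2, 0, 0, 0, 0.05], [0, 0, -1.5, 0, 0, 0, 0.05], [0, 0, -1, 0, 0, 0, 0.05], [0, 0, -0.3, 0, 0, 0, 0.05]],
  ],
)

```text
clock: 13.8
eef_pos: [0.456, 0.0115, 0.1027]
tool_rot: [0.768, -0.64, 0.006, 0.001]
ft_force: [-0.1, 0.2, -2.8]
grip_width: 0.0128
```

```bash
python3 st.py
```

```text
t 13.8 pos [456.   11.5 102.7] alpha 280.39 z [ 0.0075 -0.0095 -0.9999] F [-0.1  0.2 -2.8] T [ 0.04  0.07 -0.03] w 12.8 j6 [  2.  -1. -99.]
```

Request:
move_arm(
  series=[
    [[0, 0, 0, 0.5, 0.4, 0, 0.05], [0, 0, -0.6, 0, 0, 0, 0.05], [0, 0, -0.4, 0, 0, 0, 0.05], [0, 0, -0.2, 0, 0, 0, 0.05], [0, 0, 0, 0, 0, 0, 0.05]],
  ],
)

```text
clock: 14.3
eef_pos: [0.4584, 0.0114, 0.0917]
tool_rot: [0.768, -0.64, 0.002, -0.001]
ft_force: [-0.9, 0.3, -2.8]
grip_width: 0.0131
```

```bash
python3 st.py
```

```text
t 14.3 pos [458.4  11.4  91.7] alpha 280.39 z [ 4.4e-03 -2.0e-04 -1.0e+00] F [-0.9  0.3 -2.8] T [ 0.02  0.02 -0.01] w 13.1 j6 [  1.  -0. -99.]
```

Request:
move_arm(
  series=[
    [[0, 0, -0.15, 0, 0.25, 0, 0.05], [0, 0, -0.1, 0, 0, 0, 0.05], [0, 0, -0.1, 0, 0, 0, 0.05], [0, 0, 0, 0, 0, 0, 0.05], [0, 0, 0, 0, 0, 0, 0.05]],
  ],
)

```text
clock: 14.8
eef_pos: [0.4593, 0.0114, 0.0895]
tool_rot: [0.768, -0.64, 0.001, -0.001]
ft_force: [0.6, -0.3, -2.3]
grip_width: 0.0129
```

```bash
python3 st.py
```

```text
t 14.8 pos [459.3  11.4  89.5] alpha 280.4 z [ 2.2e-03 -2.0e-04 -1.0e+00] F [ 0.6 -0.3 -2.3] T [-0.03  0.02 -0.01] w 12.9 j6 [  1.  -0. -99.]
```

Request:
move_arm(
  series=[
    [[0, 0, -0.1, 0, 0, 0, 0.05], [0, 0, -0.1, 0, 0, 0, 0.05], [0, 0, 0, 0, 0, 0, 0.05], [0, 0, 0, 0, 0, 0, 0.05], [0, 0, 0, 0, 0, 0, 0.05]],
  ],
)

```text
clock: 15.3
eef_pos: [0.4598, 0.0114, 0.0893]
tool_rot: [0.768, -0.64, 0.002, -0.001]
ft_force: [-0.0, 0.6, -0.6]
grip_width: 0.013
```

```bash
python3 st.py
```

```text
t 15.3 pos [459.8  11.4  89.3] alpha 280.41 z [ 4.1e-03 -3.0e-04 -1.0e+00] F [-0.   0.6 -0.6] T [0.01 0.16 0.06] w 13.0 j6 [  1.  -0. -99.]
```

Contact (force fell to about zero). Releasing.

Request:
move_arm(
  series=[
    [[0, 0, 0, 0, 0, 0, 0.15], [0, 0, 0, 0, 0, 0, 0.3], [0, 0, 0, 0, 0, 0, 0.5], [0, 0, 0, 0, 0, 0, 0.8], [0, 0, 0, 0, 0, 0, 1]],
  ],
)

```text
clock: 15.8
eef_pos: [0.4612, 0.0115, 0.0899]
tool_rot: [0.768, -0.64, 0.003, -0.002]
ft_force: [0.3, 0.1, 0.2]
grip_width: 0.0683
```

Request:
move_arm(
  series=[
    [[0, 0, 0, 0, 0, 0, 1], [0, 0, 1, 0, 0, 0, 1], [0, 0, 2, 0, 0, 0, 1], [0, 0, 4, 0, 0, 0, 1], [0, 0, 4, 0, 0, 0, 1]],
  ],
)

```text
clock: 16.3
eef_pos: [0.456, 0.0113, 0.1993]
tool_rot: [0.768, -0.64, -0.002, 0.002]
ft_force: [0.4, -0.2, 0.1]
grip_width: 0.0852
```

Request:
move_arm(
  series=[
    [[0, 0, 4, 0, 0, 0, 1], [0, 0, 3, 0, 0, 0, 1], [0, 0, 2, 0, 0, 0, 1], [0, 0, 0, 0, 0, -8, 1], [0, 0, 0, 0, 0, -8, 1]],
  ],
)

```text
clock: 16.8
eef_pos: [0.4582, 0.0114, 0.3048]
tool_rot: [-0.668, 0.744, -0.004, 0.004]
ft_force: [-1.0, 0.7, -0.4]
grip_width: 0.0851
```

Run:
```python
from st import *
st(); p,w,M,f,i=cloud("wrist","wr5"); np.save("w5.npy",w)
```

```text
t 16.8 pos [458.2  11.4 304.8] alpha 263.87 z [ 0.0114 -0.0015 -0.9999] F [-1.   0.7 -0.4] T [ 0.06 -0.   -0.01] w 85.1 j6 [  1.  -0. -82.]
```

View pics/wr5.png

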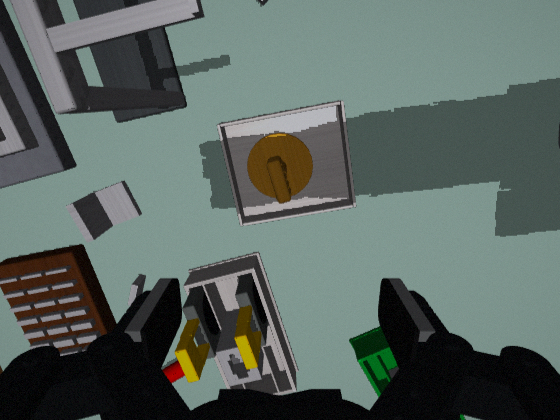

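The knob stands in the tray at (280,165). Now to the cases.

Request:
move_arm(
  series=[
    [[0.9, 1.8, 0.5, 0, 0, -8, 1], [0.9, 1.8, 0.5, 0, 0, -8, 1], [0.9, 1.8, 0.5, 0, 0, -8, 1], [0.9, 1.8, 0, 0, 0, -8, 1], [0.9, 1.8, 0, 0, 0, -8, 1]],
  ],
)

```text
clock: 17.35
eef_pos: [0.5028, 0.102, 0.3244]
tool_rot: [-0.363, 0.932, -0.007, 0.003]
ft_force: [-1.4, 0.9, 0.0]
grip_width: 0.0853
```

Request:
move_arm(
  series=[
    [[0.9, 1.8, 0, 0, 0, -8, 1], [0.9, 1.8, 0, 0, 0, -8, 1], [0.9, 1.8, 0, 0, 0, -8, 1], [0.9, 1.8, 0, 0, 0, -7, 1], [0, 0, 0, 0, 0, 0, 1]],
  ],
)

```text
clock: 17.85
eef_pos: [0.5396, 0.1788, 0.3255]
tool_rot: [-0.096, 0.995, -0.007, 0.001]
ft_force: [0.5, 0.0, -0.5]
grip_width: 0.0853
```

Run:
```python
from st import *
st(); p,w,M,f,i=cloud("wrist","wr6"); np.save("w6.npy",w); np.save("p6.npy",p)
```

```text
t 17.85 pos [539.6 178.8 325.5] alpha 191.04 z [ 0.0034 -0.0143 -0.9999] F [ 0.5  0.  -0.5] T [ 0.01 -0.01  0.02] w 85.3 j6 [19. -1.  8.]
```

View pics/wr6.png

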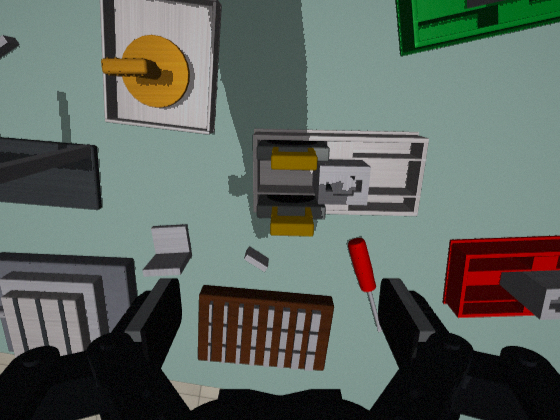

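Exactly two cases: handles at (294,158) and (292,222). The other slots are empty.

```bash
cat >> fit.py <<'E'
def handles(p,w,zlo,zhi,x0,x1,y0,y1):
    p=p.astype(int)
    m=(p[...,0]>p[...,2]*1.7)&(p[...,1]>.6*p[...,0])&(w[...,2]>zlo)&(w[...,2]<zhi)&(w[...,0]>x0)&(w[...,0]<x1)&(w[...,1]>y0)&(w[...,1]<y1)
    n,l=cv2.connectedComponents(m.astype(np.uint8))
    for k in range(1,n):
        if (l==k).sum()>100: print("handle",rect(w[l==k]))
E
python3 - <<'E'
from fit import *
w=np.load("w6.npy");p=np.load("p6.npy")
handles(p,w,.136,.155,.45,.65,.1,.3)
m=(abs(w[...,0]-.54)<.12)&(abs(w[...,1]-.24)<.15)&(w[...,2]>.04)&(w[...,2]<.052); print("rack",rect(w[m]))
m=(abs(w[...,0]-.54)<.12)&(abs(w[...,1]-.24)<.15)&(w[...,2]>.085)&(w[...,2]<.096); print("col",rect(w[m]))
E
```

```text
handle (array([516. , 185.2]), array([43.5, 14.2]), 99.3, np.float64(144.9), 717)
handle (array([582.6, 196.6]), array([43.7, 14.1]), 99.6, np.float64(144.8), 649)
rack (array([539.9, 248.5]), array([212. ,  99.4]), 99.8, np.float64(45.9), 3526)
col (array([545.8, 214.1]), array([125.4,  84.1]), 99.7, np.float64(90.5), 2802)
```

Handles fit at (0.516,0.185) and (0.583,0.197), 44×14 mm, tops at 0.145, as expected. I'll look at the stand once up close before grasping.

Request:
move_arm(
  series=[
    [[-1, -3, 2, 0.8, 0.2, 0, 1], [-1, -4, 2, 0, 0, 0, 1], [-1, -4.5, 2, 0, 0, 0, 1], [-1, -4.5, 2, 0, 0, 0, 1], [-1, -4.5, 1, 0, 0, 0, 1]],
  ],
)

```text
clock: 18.4
eef_pos: [0.4835, -0.0292, 0.4145]
tool_rot: [-0.11, 0.994, -0.002, -0.004]
ft_force: [1.4, 0.4, -1.1]
grip_width: 0.0854
```

Request:
move_arm(
  series=[
    [[-1, -4.5, 1, 0, 0, 0, 1], [-1, -4, 0, 0, 0, 0, 1], [0, -2, 0, 0, 0, 0, 1], [0, 0, 0, 0, 0, 0, 1], [0, 0, 0, 0, 0, 0, 1]],
  ],
)

```text
clock: 18.9
eef_pos: [0.455, -0.1461, 0.4302]
tool_rot: [-0.111, 0.994, -0.004, -0.002]
ft_force: [-0.4, 0.1, -0.1]
grip_width: 0.0852
```

Run:
```python
from st import *
from fit import *
st(); p,w,M,f,i=cloud("wrist","wr7"); np.save("w7.npy",w); np.save("p7.npy",p)
m=(w[...,2]>.22)&(w[...,2]<.26)&(w[...,0]>.35)
m=m.astype(np.uint8)
n,l=cv2.connectedComponents(m)
for k in range(1,n):
    if (l==k).sum()>100: print(rect(w[l==k]))
```

```text
t 18.9 pos [ 455.  -146.1  430.2] alpha 192.79 z [-0.0025 -0.0087 -1.    ] F [-0.4  0.1 -0.1] T [ 0.06 -0.01 -0.07] w 85.2 j6 [-17.  -1. -30.]
(array([ 553., -259.]), array([361.2,  99.8]), 96.2, np.float64(240.7), 9755)
```

View pics/wr7.png

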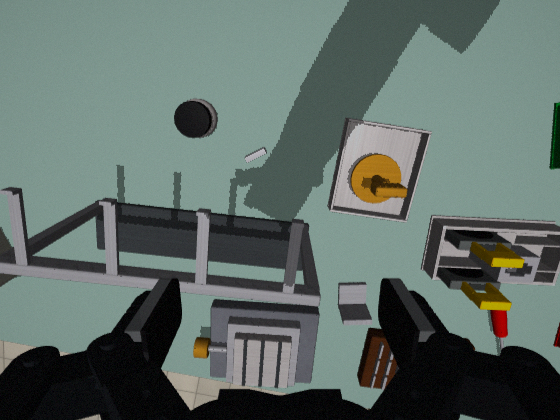

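Run:
```python
from fit import *
w=np.load("w7.npy")
m=(w[...,2]>.225)&(w[...,2]<.26)&(w[...,0]>.35)
P=w[m]; a=np.radians(96.2); y=np.array([np.cos(a),np.sin(a)]); x=np.array([np.sin(a),-np.cos(a)])
O=np.array([.5883,-.2552]); s=(P[:,:2]-O)@np.c_[x,y]
for yy in (144,48,-48,-144):
    k=(abs(s[:,1]*1000-yy)<25)&(s[:,0]<-.006)
    q=s[k]*1000; print(yy,len(q),q[:,0].min(),np.median(q[:,1]),np.percentile(q[:,1],[2,98]),np.median(P[k][:,2]), np.polyfit(q[:,0],q[:,1],1), P[k][q[:,0]<q[:,0].min()+5][:,2].max())
k=s[:,0]>-.004
print(np.percentile(s[k],[0,100],axis=0))
print("hooks",[O+-.042*x+yy*y for yy in (.144,.048,-.048,-.144)])
```

```text
144 811 -85.32877642784824 143.53279358440759 [137.75554724 149.51446822] 0.24121972696628446 [-1.19376405e-03  1.43489794e+02] 0.2515628196560999
48 871 -85.19305625402235 48.173000844072064 [41.86783799 53.84218464] 0.24103242545265052 [-3.81777964e-03  4.79848206e+01] 0.25029285002241036
-48 999 -85.34453273371892 -47.13025953018494 [-54.00363528 -41.86176042] 0.24102248378574553 [-4.30786922e-03 -4.74613490e+01] 0.25046136558691584
-144 1135 -85.47952568322286 -142.2273784565085 [-150.17619828 -137.44544701] 0.24089174899444105 [-4.55887688e-03 -1.43015013e+02] 0.250924564665206
[[-0.00399343 -0.17775917]
 [ 0.01434401  0.18062061]]
hooks [array([ 0.53099375, -0.11657823]), array([ 0.54136169, -0.21201673]), array([ 0.55172963, -0.30745522]), array([ 0.56209757, -0.40289371])]
```

Request:
move_arm(
  series=[
    [[0.8, 2.2, -1, 0.5, 0, -1.5, 1], [1.5, 4.2, -2, 0, 0, -1.5, 1], [1.6, 4.3, -2, 0, 0, 0, 1], [1.6, 4.3, -2, 0, 0, 0, 1], [1.6, 4.3, -2, 0, 0, 0, 1]],
  ],
)

```text
clock: 19.45
eef_pos: [0.5248, 0.0501, 0.3428]
tool_rot: [-0.086, 0.996, -0.001, 0.003]
ft_force: [0.1, -0.3, 1.2]
grip_width: 0.0857
```

Request:
move_arm(
  series=[
    [[1.6, 4.3, -2, 0, 0, 0, 1], [1.6, 4.3, -2, 0, 0, 0, 1], [0.8, 2.4, 0, 0, 0, 0, 1], [0, 0, 0, 0, 0, 0, 1], [0, 0, 0, 0, 0, 0, 1]],
  ],
)

```text
clock: 19.95
eef_pos: [0.5589, 0.1722, 0.2974]
tool_rot: [-0.099, 0.995, -0.002, -0.003]
ft_force: [0.6, -1.9, 0.8]
grip_width: 0.086
```

```bash
python3 st.py
```

```text
t 19.95 pos [558.9 172.2 297.4] alpha 191.31 z [-0.0052 -0.0036 -1.    ] F [ 0.6 -1.9  0.8] T [ 0.04 -0.   -0.01] w 86.0 j6 [17. -0.  6.]
```

Request:
move_arm(
  series=[
    [[1.2, 1.2, -2, 0.2, -0.3, -1.7, 1], [1.2, 1.2, -3, 0, 0, 0, 1], [0, 0, -3, 0, 0, 0, 1], [0, 0, -2, 0, 0, 0, 1], [0, 0, 0, 0, 0, 0, 1]],
  ],
)

```text
clock: 20.45
eef_pos: [0.5823, 0.1947, 0.1991]
tool_rot: [-0.084, 0.996, 0.0, 0.003]
ft_force: [-1.2, 0.4, -0.2]
grip_width: 0.0854
```

```bash
python3 st.py
```

```text
t 20.45 pos [582.3 194.7 199.1] alpha 189.64 z [ 0.0068  0.001  -1.    ] F [-1.2  0.4 -0.2] T [-0.    0.03  0.03] w 85.4 j6 [19. -0.  9.]
```

Request:
move_arm(
  series=[
    [[0, 0.15, -2.5, 0, 0.4, 0, 1], [0, 0, -2.5, 0, 0, 0, 1], [0, 0, -2, 0, 0, 0, 1], [0, 0, -1, 0, 0, 0, 1], [0, 0, 0, 0, 0, 0, 1]],
  ],
)

```text
clock: 20.95
eef_pos: [0.5849, 0.1935, 0.1264]
tool_rot: [-0.083, 0.997, 0.002, 0.006]
ft_force: [0.3, 0.2, -0.3]
grip_width: 0.0851
```

```bash
python3 st.py
```

```text
t 20.95 pos [584.9 193.5 126.4] alpha 189.47 z [ 0.011   0.0039 -0.9999] F [ 0.3  0.2 -0.3] T [ 0.05 -0.01 -0.06] w 85.1 j6 [18.  0.  9.]
```

Request:
move_arm(
  series=[
    [[-0.2, 0.3, -0.8, -0.2, 0.6, 0, 1], [0, 0, -0.6, 0, 0.2, 0, 1], [0, 0, -0.3, 0, 0, 0, 1], [0, 0, 0, 0, 0, 0, 1], [0, 0, 0, 0, 0, 0, 1]],
  ],
)

```text
clock: 21.45
eef_pos: [0.5856, 0.1973, 0.1134]
tool_rot: [-0.082, 0.997, 0.001, 0.002]
ft_force: [-0.1, -1.2, 1.0]
grip_width: 0.0861
```

```bash
python3 st.py
```

```text
t 21.45 pos [585.6 197.3 113.4] alpha 189.46 z [ 0.0036  0.0027 -1.    ] F [-0.1 -1.2  1. ] T [-0.03 -0.02  0.06] w 86.1 j6 [19.  0.  9.]
```

Request:
move_arm(
  series=[
    [[-0.3, -0.05, -0.5, -0.1, 0.3, 0, 1], [0, 0, 0, 0, 0, 0, 1], [0, 0, 0, 0, 0, 0, 0.6], [0, 0, 0, 0, 0, 0, 0.6], [0, 0, 0, 0, 0, 0, 0.6]],
  ],
)

```text
clock: 21.95
eef_pos: [0.5825, 0.1969, 0.1086]
tool_rot: [-0.083, 0.997, 0.001, -0.001]
ft_force: [1.0, -0.0, -0.0]
grip_width: 0.0512
```

Run:
```python
from st import *
st(); cloud("wrist","wr8")
```

```text
t 21.95 pos [582.5 196.9 108.6] alpha 189.47 z [-0.0013  0.0011 -1.    ] F [ 1. -0. -0.] T [-0.01  0.03 -0.04] w 51.2 j6 [19.  0.  9.]
```

View pics/wr8.png

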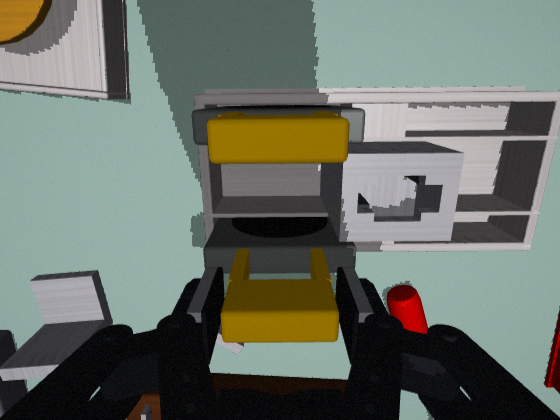

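Handle at (280,310), centred between the pads (209 and 350). Closing, then lifting.

Request:
move_arm(
  series=[
    [[0, 0, 0, 0, 0, 0, 0.3], [0, 0, 0, 0, 0, 0, 0.3], [0, 0, 0, 0, 0, 0, 0.3], [0, 0, 0, 0, 0, 0, 0.3], [0, 0, 0.3, 0, 0, 0, 0.3]],
  ],
)

```text
clock: 22.5
eef_pos: [0.5822, 0.1967, 0.1112]
tool_rot: [-0.083, 0.997, 0.0, -0.001]
ft_force: [-0.0, -0.2, -1.6]
grip_width: 0.0436
```

```bash
python3 st.py
```

```text
t 22.5 pos [582.2 196.7 111.2] alpha 189.47 z [-2.3e-03  6.0e-04 -1.0e+00] F [-0.  -0.2 -1.6] T [-0.04  0.03 -0.02] w 43.6 j6 [19.  0.  9.]
```

Request:
move_arm(
  series=[
    [[0, 0, 0.5, 0, 0, 0, 0.3], [0, 0, 0.8, 0, 0, 0, 0.3], [0, 0, 1, 0, 0, 0, 0.3], [0, 0, 1, 0, 0, 0, 0.3], [0, 0, 0.5, 0, 0, 0, 0.3]],
  ],
)

```text
clock: 23.0
eef_pos: [0.5821, 0.1966, 0.152]
tool_rot: [-0.083, 0.997, 0.0, -0.001]
ft_force: [-0.0, -0.7, -2.8]
grip_width: 0.0432
```

```bash
python3 st.py
```

```text
t 23.0 pos [582.1 196.6 152. ] alpha 189.47 z [-2.8e-03  3.0e-04 -1.0e+00] F [-0.  -0.7 -2.8] T [ 0.04 -0.02  0.  ] w 43.2 j6 [19.  0.  9.]
```

Request:
move_arm(
  series=[
    [[0, 0, 1, 0, 0, 0, 0.3], [0, 0, 1.5, 0, 0, 0, 0.3], [0, 0, 2, 0, 0, 0, 0.3], [0, 0, 2, 0, 0, 0, 0.3], [0, 0, 2, 0, 0, 0, 0.3]],
  ],
)

```text
clock: 23.5
eef_pos: [0.5797, 0.1959, 0.2405]
tool_rot: [-0.083, 0.997, -0.0, -0.004]
ft_force: [0.5, -0.4, -0.7]
grip_width: 0.0433
```

Request:
move_arm(
  series=[
    [[0, 0, 1.5, 0, 0, 0, 0.3], [-1, -1, 0.5, 0, 0, 0, 0.3], [-1.5, -2, 0, 0, 0, 0, 0.3], [-2, -2.5, 0, 0, 0, 0, 0.3], [-2, -2.5, 0, 0, 0, 0, 0.3]],
  ],
)

```text
clock: 24.0
eef_pos: [0.5135, 0.1155, 0.2656]
tool_rot: [-0.085, 0.996, 0.001, -0.0]
ft_force: [-0.9, -0.2, -0.7]
grip_width: 0.0434
```

Run:
```python
from st import *
st(); cloud("side","side9")
```

```text
t 24.0 pos [513.5 115.5 265.6] alpha 189.73 z [-9.e-04  9.e-04 -1.e+00] F [-0.9 -0.2 -0.7] T [-0.06 -0.05  0.01] w 43.4 j6 [13.  0.  3.]
```

View pics/side9.png

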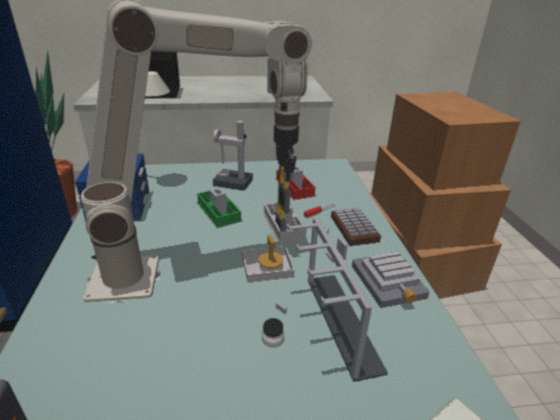

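Request:
move_arm(
  series=[
    [[-2, -2.5, 0, 0, 0, -0.5, 0.3], [-2, -2.5, 0, 0, 0, -0.5, 0.3], [-2, -2.5, 0, 0, 0, -0.5, 0.3], [-1, -3, 0, 0, 0, -0.5, 0.3], [-0.5, -3, 0, 0, 0, -0.5, 0.3]],
  ],
)

```text
clock: 24.55
eef_pos: [0.4245, -0.028, 0.2646]
tool_rot: [-0.062, 0.998, -0.001, -0.005]
ft_force: [0.3, 0.5, -2.1]
grip_width: 0.0431
```

```bash
python3 st.py
```

```text
t 24.55 pos [424.5 -28.  264.6] alpha 187.11 z [-0.0096 -0.0032 -0.9999] F [ 0.3  0.5 -2.1] T [-0.02 -0.13  0.02] w 43.1 j6 [ -4.  -0. -11.]
```

Request:
move_arm(
  series=[
    [[0.2, -3.5, 0, 0.2, -0.5, -0.5, 0.3], [0.2, -4, 0, 0, 0, -0.3, 0.3], [0.2, -4, 0, 0, 0, 0, 0.3], [0.2, -4, 0, 0, 0, 0, 0.3], [0.2, -2.5, 0, 0, 0, 0, 0.3]],
  ],
)

```text
clock: 25.05
eef_pos: [0.4266, -0.2146, 0.2654]
tool_rot: [-0.054, 0.999, 0.0, -0.001]
ft_force: [0.9, 1.0, -2.2]
grip_width: 0.043
```

Request:
move_arm(
  series=[
    [[0, -1, 0, 0, 0, 0, 0.3], [0, 0, -0.5, 0, 0, 0, 0.3], [0, 0, -0.5, 0, 0, 0, 0.3], [0, 0, -0.4, 0, 0, 0, 0.3], [0, 0, 0, 0, 0, 0, 0.3]],
  ],
)

```text
clock: 25.55
eef_pos: [0.4232, -0.2244, 0.2492]
tool_rot: [-0.053, 0.999, 0.002, -0.002]
ft_force: [-0.5, -0.2, -2.3]
grip_width: 0.043
```

```bash
python3 st.py
```

```text
t 25.55 pos [ 423.2 -224.4  249.2] alpha 186.03 z [-0.0047  0.0028 -1.    ] F [-0.5 -0.2 -2.3] T [-0.06 -0.04  0.03] w 43.0 j6 [-28.   0. -34.]
```

Request:
move_arm(
  series=[
    [[0, 0, -0.5, -0.1, -0.2, 0, 0.3], [0, 0, 0, 0, 0, 0, 0.3], [0, 0, 0, 0, 0, 0, 0.3], [0, 0, 0, 0, 0, 0, 0.3], [0, 0, 0, 0, 0, 0, 0.3]],
  ],
)

```text
clock: 26.05
eef_pos: [0.4237, -0.2218, 0.2441]
tool_rot: [-0.055, 0.998, 0.001, -0.0]
ft_force: [0.7, -0.8, -1.0]
grip_width: 0.0431
```

Run:
```python
from st import *
st(); p,w,M,f,i=cloud("side","side10"); q,*_=cloud("wrist","wr10")
cv2.imwrite("pics/s10c.png",cv2.resize(p[180:340,230:400],None,fx=3.5,fy=3.5,interpolation=cv2.INTER_CUBIC)[:,:,::-1])
```

```text
t 26.05 pos [ 423.7 -221.8  244.1] alpha 186.29 z [-6.0e-04  1.1e-03 -1.0e+00] F [ 0.7 -0.8 -1. ] T [-0.04  0.01 -0.03] w 43.1 j6 [-28.   0. -34.]
```

View pics/s10c.png

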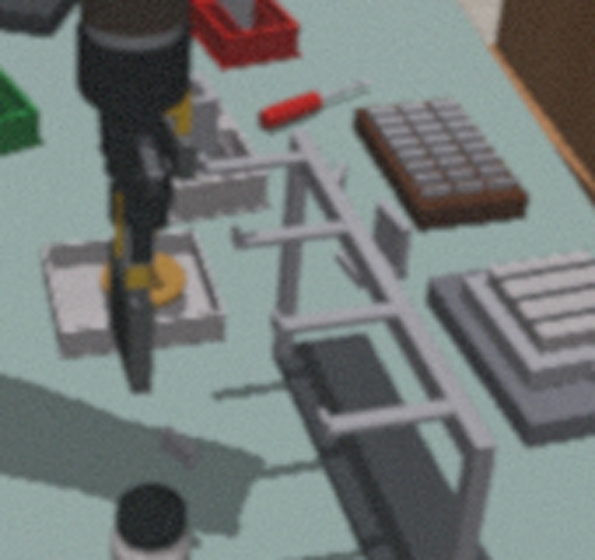

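View pics/wr10.png

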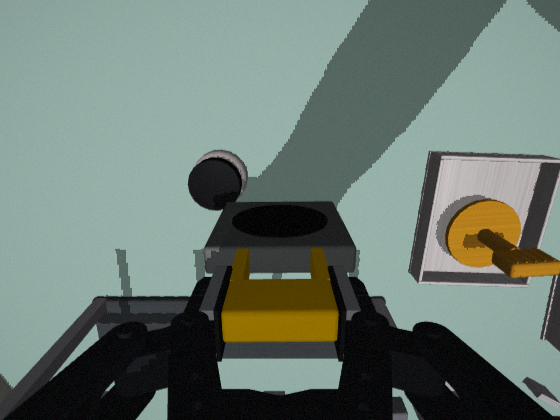

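Request:
move_arm(
  series=[
    [[0.3, -0.25, 0, 0, 0, 0, 0.3], [0.8, 0.09, 0, 0, 0, 0, 0.3], [1, 0.11, 0, 0, 0, 0, 0.3], [0.8, 0.09, 0, 0, 0, 0, 0.3], [0, 0, 0, 0, 0, 0, 0.3]],
  ],
)

```text
clock: 26.65
eef_pos: [0.456, -0.222, 0.2443]
tool_rot: [-0.054, 0.999, 0.0, 0.0]
ft_force: [-0.6, -0.1, -1.6]
grip_width: 0.0432
```

```bash
python3 st.py
```

```text
t 26.65 pos [ 456.  -222.   244.3] alpha 186.24 z [ 9.e-04  7.e-04 -1.e+00] F [-0.6 -0.1 -1.6] T [-0.    0.02 -0.  ] w 43.2 j6 [-26.   0. -32.]
```

Request:
move_arm(
  series=[
    [[0.8, 0.13, 0, 0, 0, 0, 0.3], [1, 0.11, 0, 0, 0, 0, 0.3], [1, 0.11, 0, 0, 0, 0, 0.3], [0.8, 0.09, 0, 0, 0, 0, 0.3], [0, 0, 0, 0, 0, 0, 0.3]],
  ],
)

```text
clock: 27.15
eef_pos: [0.4958, -0.2168, 0.2437]
tool_rot: [-0.055, 0.998, 0.001, 0.0]
ft_force: [1.1, -0.4, -1.6]
grip_width: 0.0432
```

Run:
```python
from st import *
st(); p,w,M,f,i=cloud("side","side11")
cv2.imwrite("pics/s11c.png",cv2.resize(p[180:320,250:400],None,fx=4,fy=4,interpolation=cv2.INTER_CUBIC)[:,:,::-1])
```

```text
t 27.15 pos [ 495.8 -216.8  243.7] alpha 186.29 z [ 4.0e-04  1.1e-03 -1.0e+00] F [ 1.1 -0.4 -1.6] T [-0.03  0.05  0.02] w 43.2 j6 [-24.   0. -30.]
```

View pics/s11c.png

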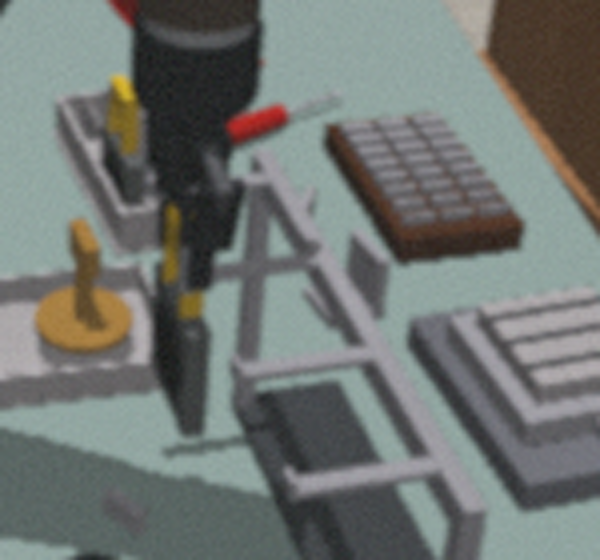

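Request:
move_arm(
  series=[
    [[0.8, 0.07, 0, 0, 0, 0, 0.3], [1, 0.11, 0, 0, 0, 0, 0.3], [1, 0.11, 0, 0, 0, 0, 0.3], [0.8, 0.09, 0, 0, 0, 0, 0.3], [0, 0, 0, 0, 0, 0, 0.3]],
  ],
)

```text
clock: 27.7
eef_pos: [0.5341, -0.2128, 0.2437]
tool_rot: [-0.054, 0.999, 0.001, -0.0]
ft_force: [-0.6, 0.3, -2.4]
grip_width: 0.0432
```

Run:
```python
from st import *
st(); p,w,M,f,i=cloud("side","side12")
cv2.imwrite("pics/s12c.png",cv2.resize(p[180:320,250:400],None,fx=4,fy=4,interpolation=cv2.INTER_CUBIC)[:,:,::-1])
```

```text
t 27.7 pos [ 534.1 -212.8  243.7] alpha 186.25 z [-1.0e-04  1.1e-03 -1.0e+00] F [-0.6  0.3 -2.4] T [ 0.04 -0.02 -0.  ] w 43.2 j6 [-22.   0. -28.]
```

View pics/s12c.png

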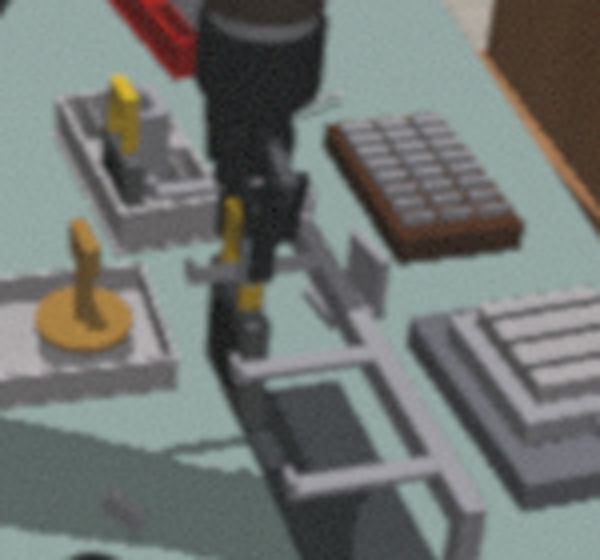

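Threaded: hook 2's tip (190,268) protrudes on the near side of the case. Lowering.

Request:
move_arm(
  series=[
    [[0.3, 0, -0.2, 0, 0, 0, 0.3], [0, 0, -0.3, 0, 0, 0, 0.3], [0, 0, -0.3, 0, 0, 0, 0.3], [0, 0, -0.2, 0, 0, 0, 0.3], [0, 0, 0, 0, 0, 0, 0.3]],
  ],
)

```text
clock: 28.25
eef_pos: [0.5356, -0.2129, 0.2325]
tool_rot: [-0.054, 0.999, 0.001, -0.001]
ft_force: [0.1, 0.3, -1.8]
grip_width: 0.0432
```

```bash
python3 st.py
```

```text
t 28.25 pos [ 535.6 -212.9  232.5] alpha 186.21 z [-0.0023  0.0015 -1.    ] F [ 0.1  0.3 -1.8] T [-0.   -0.04  0.02] w 43.2 j6 [-22.   0. -28.]
```

Request:
move_arm(
  series=[
    [[0, 0, -0.15, 0, 0, 0, 0.3], [0, 0, -0.1, 0, 0, 0, 0.3], [0, 0, 0, 0, 0, 0, 0.3], [0, 0, 0, 0, 0, 0, 0.3], [0, 0, 0, 0, 0, 0, 0.3]],
  ],
)

```text
clock: 28.75
eef_pos: [0.5356, -0.2131, 0.231]
tool_rot: [-0.054, 0.999, 0.0, -0.0]
ft_force: [0.6, 0.1, -2.7]
grip_width: 0.043
```

```bash
python3 st.py
```

```text
t 28.75 pos [ 535.6 -213.1  231. ] alpha 186.18 z [-7.e-04  9.e-04 -1.e+00] F [ 0.6  0.1 -2.7] T [-0.01  0.01  0.01] w 43.0 j6 [-22.   0. -28.]
```

Request:
move_arm(
  series=[
    [[0, 0, -0.1, 0, 0, 0, 0.3], [0, 0, -0.1, 0, 0, 0, 0.3], [0, 0, 0, 0, 0, 0, 0.3], [0, 0, 0, 0, 0, 0, 0.3], [0, 0, 0, 0, 0, 0, 0.3]],
  ],
)

```text
clock: 29.25
eef_pos: [0.5357, -0.2132, 0.2308]
tool_rot: [-0.054, 0.999, -0.0, 0.001]
ft_force: [-0.8, 0.3, 2.2]
grip_width: 0.0433
```

```bash
python3 st.py;python3 st.py
```

```text
t 29.25 pos [ 535.7 -213.2  230.8] alpha 186.19 z [ 0.0014 -0.     -1.    ] F [-0.8  0.3  2.2] T [0.06 0.23 0.  ] w 43.3 j6 [-22.   0. -28.]
t 29.25 pos [ 535.7 -213.2  230.8] alpha 186.19 z [ 0.0014 -0.     -1.    ] F [-0.8  0.3  2.2] T [0.06 0.23 0.  ] w 43.3 j6 [-22.   0. -28.]
```

Contact at the predicted height. Opening.

Request:
move_arm(
  series=[
    [[0, 0, 0, 0, 0, 0, 0.55], [0, 0, 0, 0, 0, 0, 0.6], [0, 0, 0, 0, 0, 0, 0.7], [0, 0, 0, 0, 0, 0, 0.8], [0, 0, 0, 0, 0, 0, 0.8]],
  ],
)

```text
clock: 29.75
eef_pos: [0.5363, -0.2134, 0.2302]
tool_rot: [-0.054, 0.999, -0.0, 0.001]
ft_force: [-0.3, 0.8, 0.0]
grip_width: 0.0683
```

Run:
```python
from st import *
st(); p,w,M,f,i=cloud("side","side13")
cv2.imwrite("pics/s13c.png",cv2.resize(p[180:320,250:400],None,fx=4,fy=4,interpolation=cv2.INTER_CUBIC)[:,:,::-1]);cloud("wrist","wr13")
```

```text
t 29.75 pos [ 536.3 -213.4  230.2] alpha 186.18 z [ 1.8e-03 -2.0e-04 -1.0e+00] F [-0.3  0.8  0. ] T [-0.01  0.02  0.03] w 68.3 j6 [-22.   0. -28.]
```

View pics/s13c.png

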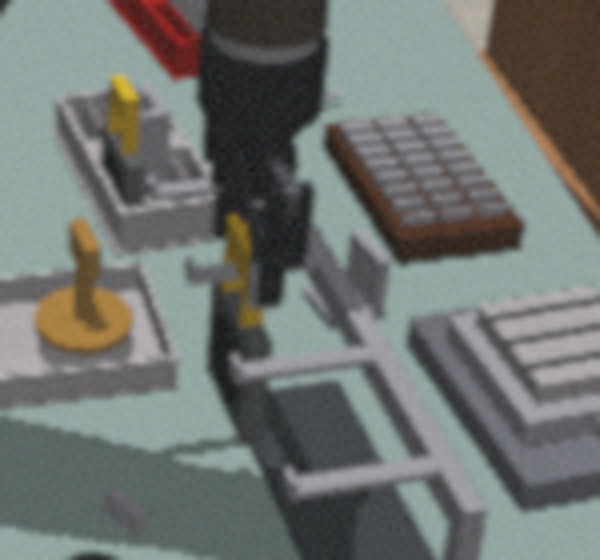

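View pics/wr13.png

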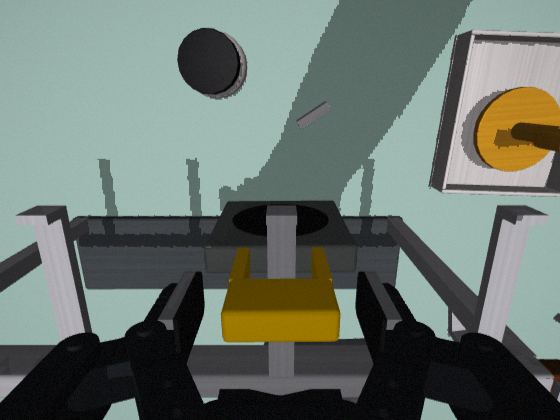

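The hook passes through the window centre (280,240) and the case hangs free. Retreating up.

Request:
move_arm(
  series=[
    [[0, 0, 1, 0, 0, 0, 0.8], [0, 0, 1.5, 0, 0, 0, 0.8], [0, 0, 2.5, 0, 0, 0, 0.8], [0, 0, 3, 0, 0, 0, 1], [-1, 2, 1, 0, 0, 0, 1]],
  ],
)

```text
clock: 30.35
eef_pos: [0.5252, -0.1941, 0.3228]
tool_rot: [-0.053, 0.999, 0.001, -0.001]
ft_force: [0.6, -0.6, -0.0]
grip_width: 0.0855
```

Request:
move_arm(
  series=[
    [[-1.5, 4, 0, 0, 0, 0, 1], [-1, 4.5, 0, 0, 0, 0.5, 1], [0, 4.5, 0, 0, 0, 0.5, 1], [0, 4.5, 0, 0, 0, 0.5, 1], [0, 4.5, 0, 0, 0, 0.5, 1]],
  ],
)

```text
clock: 30.85
eef_pos: [0.4996, 0.0282, 0.3308]
tool_rot: [-0.066, 0.998, -0.001, 0.005]
ft_force: [1.0, 0.1, 0.3]
grip_width: 0.0856
```

```bash
python3 st.py
```

```text
t 30.85 pos [499.6  28.2 330.8] alpha 187.51 z [ 0.0111 -0.0014 -0.9999] F [1.  0.1 0.3] T [ 0.02 -0.04  0.02] w 85.6 j6 [ 3. -0. -4.]
```

Request:
move_arm(
  series=[
    [[0.3, 4.2, -1, 0, 0.6, 0.5, 1], [0.4, 4.2, -1.5, 0, 0, 0.5, 1], [0.4, 4, -2, 0, 0, 0.5, 1], [0.3, 2, -2, 0, 0, 0, 1], [0, 0, 0, 0, 0, 0, 1]],
  ],
)

```text
clock: 31.35
eef_pos: [0.5138, 0.1841, 0.2703]
tool_rot: [-0.083, 0.997, 0.001, 0.006]
ft_force: [0.1, -1.6, 0.0]
grip_width: 0.0854
```

Run:
```python
from st import *
from fit import handles
st(); p,w,M,f,i=cloud("wrist","wr14"); handles(p,w,.136,.155,.45,.65,.1,.3); handles(p,w,.255,.28,.4,.7,-.4,0)
```

```text
t 31.35 pos [513.8 184.1 270.3] alpha 189.55 z [ 0.0113  0.0022 -0.9999] F [ 0.1 -1.6  0. ] T [-0.07  0.04 -0.05] w 85.4 j6 [20. -0. 10.]
handle (array([515.9, 185.2]), array([43.7, 14.1]), 99.4, np.float64(144.8), 1006)
```

Handle at (0.516,0.185), unchanged. Descending.

Request:
move_arm(
  series=[
    [[0.2, 0.1, -2.5, 0, 0.7, 0, 1], [0, 0, -3, 0, 0, 0, 1], [0, 0, -3, 0, 0, 0, 1], [0, 0, -2, 0, 0, 0, 1], [0, 0, 0, 0, 0, 0, 1]],
  ],
)

```text
clock: 31.9
eef_pos: [0.5207, 0.1802, 0.1739]
tool_rot: [-0.08, 0.997, 0.002, 0.008]
ft_force: [-0.0, -0.8, 0.2]
grip_width: 0.0857
```

```bash
python3 st.py
```

```text
t 31.9 pos [520.7 180.2 173.9] alpha 189.16 z [ 0.0154  0.0051 -0.9999] F [-0.  -0.8  0.2] T [-0.02  0.08  0.03] w 85.7 j6 [19. -0. 10.]
```

Request:
move_arm(
  series=[
    [[-0.6, 0.5, -1, -0.3, 0.9, 0.2, 1], [0, 0, -1.5, 0, 0, 0, 1], [0, 0, -1, 0, 0, 0, 1], [0, 0, 0, 0, 0, 0, 1], [0, 0, 0, 0, 0, 0, 1]],
  ],
)

```text
clock: 32.4
eef_pos: [0.5185, 0.1847, 0.1451]
tool_rot: [-0.08, 0.997, 0.001, 0.004]
ft_force: [-0.1, -0.1, -0.8]
grip_width: 0.0852
```

```bash
python3 st.py
```

```text
t 32.4 pos [518.5 184.7 145.1] alpha 189.15 z [ 0.0084  0.0029 -1.    ] F [-0.1 -0.1 -0.8] T [0.02 0.   0.03] w 85.2 j6 [20. -0. 10.]
```

Request:
move_arm(
  series=[
    [[-0.3, 0.1, -1, -0.2, 0.5, 0.2, 1], [-0.1, 0, -1, 0, 0.2, 0, 1], [-0.1, 0, -1, 0, 0.1, 0, 1], [0, 0, -0.4, 0, 0, 0, 1], [0, 0, 0, 0, 0, 0, 1]],
  ],
)

```text
clock: 32.9
eef_pos: [0.5136, 0.1862, 0.1096]
tool_rot: [-0.082, 0.997, 0.0, -0.002]
ft_force: [0.4, 0.3, 0.1]
grip_width: 0.0851
```

```bash
python3 st.py
```

```text
t 32.9 pos [513.6 186.2 109.6] alpha 189.39 z [-5.e-03 -1.e-04 -1.e+00] F [0.4 0.3 0.1] T [-0.01  0.01  0.  ] w 85.1 j6 [20.  0. 10.]
```

Request:
move_arm(
  series=[
    [[0.25, -0.1, -0.1, 0, -0.3, 0, 1], [0, 0, 0, 0, 0, 0, 1], [0, 0, 0, 0, 0, 0, 0.6], [0, 0, 0, 0, 0, 0, 0.6], [0, 0, 0, 0, 0, 0, 0.6]],
  ],
)

```text
clock: 33.4
eef_pos: [0.5168, 0.1852, 0.109]
tool_rot: [-0.082, 0.997, 0.0, 0.001]
ft_force: [-0.0, -0.3, 0.1]
grip_width: 0.0508
```

```bash
python3 st.py
```

```text
t 33.4 pos [516.8 185.2 109. ] alpha 189.38 z [ 1.7e-03  2.0e-04 -1.0e+00] F [-0.  -0.3  0.1] T [-0.02  0.02  0.03] w 50.8 j6 [20. -0. 10.]
```

Request:
move_arm(
  series=[
    [[0, 0, 0, 0, 0, 0, 0.3], [0, 0, 0, 0, 0, 0, 0.3], [0, 0, 0, 0, 0, 0, 0.3], [0, 0, 0, 0, 0, 0, 0.3], [0, 0, 0.3, 0, 0, 0, 0.3]],
  ],
)

```text
clock: 33.9
eef_pos: [0.5164, 0.1851, 0.1119]
tool_rot: [-0.082, 0.997, -0.0, 0.001]
ft_force: [-0.8, -0.3, -1.3]
grip_width: 0.0432
```

Request:
move_arm(
  series=[
    [[0, 0, 0.5, 0, 0, 0, 0.3], [0, 0, 0.8, 0, 0, 0, 0.3], [0, 0, 1, 0, 0, 0, 0.3], [0, 0, 1, 0, 0, 0, 0.3], [0, 0, 1, 0, 0, 0, 0.3]],
  ],
)

```text
clock: 34.4
eef_pos: [0.5159, 0.1849, 0.1576]
tool_rot: [-0.082, 0.997, -0.0, -0.0]
ft_force: [0.4, 0.3, -2.1]
grip_width: 0.0436
```

Run:
```python
from st import *
st(); p,w,M,f,i=cloud("side","side15"); q,*_=cloud("wrist","wr15")
```

```text
t 34.4 pos [515.9 184.9 157.6] alpha 189.39 z [-6.e-04 -7.e-04 -1.e+00] F [ 0.4  0.3 -2.1] T [ 0.06 -0.01 -0.01] w 43.6 j6 [20. -0. 10.]
```

View pics/wr15.png

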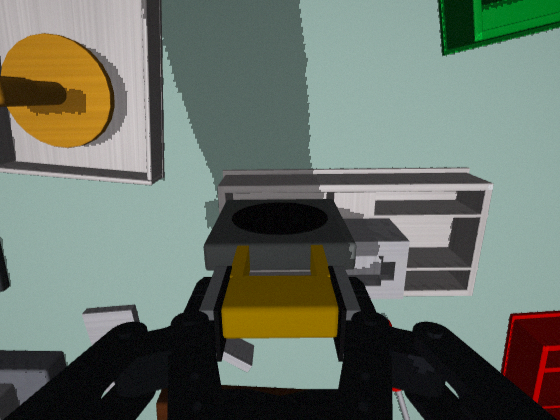

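Request:
move_arm(
  series=[
    [[0, 0, 1.5, 0, 0, 0, 0.3], [0, 0, 2, 0, 0, 0, 0.3], [0, 0, 2.5, 0, 0, 0, 0.3], [0, 0, 2.5, 0, 0, 0, 0.3], [-0.8, -1, 1.5, 0, 0, 0, 0.3]],
  ],
)

```text
clock: 35.0
eef_pos: [0.5064, 0.175, 0.2586]
tool_rot: [-0.082, 0.997, -0.001, -0.002]
ft_force: [0.3, -1.0, -1.7]
grip_width: 0.0433
```

Request:
move_arm(
  series=[
    [[-1.5, -2, 0, 0, 0, -0.5, 0.3], [-1.5, -3, 0, 0, 0, -0.5, 0.3], [-1.5, -3.5, 0, 0, 0, -0.5, 0.3], [-1.5, -3.5, 0, 0, 0, -0.5, 0.3], [-1, -3.5, 0, 0, 0, -0.5, 0.3]],
  ],
)

```text
clock: 35.5
eef_pos: [0.4352, 0.0191, 0.2612]
tool_rot: [-0.064, 0.998, 0.0, 0.001]
ft_force: [0.8, -0.0, -1.1]
grip_width: 0.0429
```

```bash
python3 st.py
```

```text
t 35.5 pos [435.2  19.1 261.2] alpha 187.32 z [ 1.6e-03  4.0e-04 -1.0e+00] F [ 0.8 -0.  -1.1] T [-0.05 -0.06 -0.05] w 42.9 j6 [ 2.  0. -5.]
```

Request:
move_arm(
  series=[
    [[-0.4, -3.5, 0, 0, 0, -0.5, 0.3], [-0.2, -3.5, 0, 0, 0, -0.4, 0.3], [0, -3.5, -0.3, 0, 0, 0, 0.3], [0, -2, -0.5, 0, 0, 0, 0.3], [0, 0, -0.3, 0, 0, 0, 0.3]],
  ],
)

```text
clock: 36.0
eef_pos: [0.4255, -0.1139, 0.2511]
tool_rot: [-0.053, 0.999, -0.001, 0.002]
ft_force: [-0.7, 1.0, -2.3]
grip_width: 0.0429
```

```bash
python3 st.py
```

```text
t 36.0 pos [ 425.5 -113.9  251.1] alpha 186.08 z [ 0.0036 -0.0011 -1.    ] F [-0.7  1.  -2.3] T [ 0.04 -0.04  0.  ] w 42.9 j6 [-15.  -0. -21.]
```

Request:
move_arm(
  series=[
    [[0, -1, -0.4, 0, 0.2, 0, 0.3], [0, -0.45, -0.3, 0, 0, 0, 0.3], [0, 0, 0, 0, 0, 0, 0.3], [0, 0, 0, 0, 0, 0, 0.3], [0, 0, 0, 0, 0, 0, 0.3]],
  ],
)

```text
clock: 36.5
eef_pos: [0.425, -0.1272, 0.2429]
tool_rot: [-0.054, 0.999, 0.0, -0.001]
ft_force: [-0.5, 1.0, -2.3]
grip_width: 0.0433
```

```bash
python3 st.py
```

```text
t 36.5 pos [ 425.  -127.2  242.9] alpha 186.23 z [-1.9e-03  7.0e-04 -1.0e+00] F [-0.5  1.  -2.3] T [-0.01 -0.03 -0.01] w 43.3 j6 [-17.   0. -23.]
```

Request:
move_arm(
  series=[
    [[0.3, -0.1, 0.1, 0, 0, 0, 0.3], [0.8, 0.09, 0, 0, 0, 0, 0.3], [1, 0.11, 0, 0, 0, 0, 0.3], [1, 0.11, 0, 0, 0, 0, 0.3], [0, 0, 0, 0, 0, 0, 0.3]],
  ],
)

```text
clock: 37.0
eef_pos: [0.46, -0.1236, 0.2447]
tool_rot: [-0.056, 0.998, 0.0, 0.0]
ft_force: [0.8, 0.7, -1.9]
grip_width: 0.0432
```

```bash
python3 st.py
```

```text
t 37.0 pos [ 460.  -123.6  244.7] alpha 186.38 z [ 7.e-04  5.e-04 -1.e+00] F [ 0.8  0.7 -1.9] T [-0.04 -0.01 -0.01] w 43.2 j6 [-15.   0. -21.]
```

Request:
move_arm(
  series=[
    [[0.8, 0.09, 0, 0, 0, 0, 0.3], [1, 0.11, 0, 0, 0, 0, 0.3], [0.8, 0.09, 0, 0, 0, 0, 0.3], [0, 0, 0, 0, 0, 0, 0.3], [0, 0, 0, 0, 0, 0, 0.3]],
  ],
)

```text
clock: 37.5
eef_pos: [0.4889, -0.1202, 0.244]
tool_rot: [-0.056, 0.998, 0.0, -0.0]
ft_force: [-0.4, -0.0, -1.3]
grip_width: 0.0431
```

Run:
```python
from st import *
st(); p,w,M,f,i=cloud("side","side16")
cv2.imwrite("pics/s16c.png",cv2.resize(p[180:320,250:400],None,fx=4,fy=4,interpolation=cv2.INTER_CUBIC)[:,:,::-1])
```

```text
t 37.5 pos [ 488.9 -120.2  244. ] alpha 186.42 z [-7.e-04  8.e-04 -1.e+00] F [-0.4 -0.  -1.3] T [-0.02  0.04  0.04] w 43.1 j6 [-14.   0. -20.]
```

View pics/s16c.png

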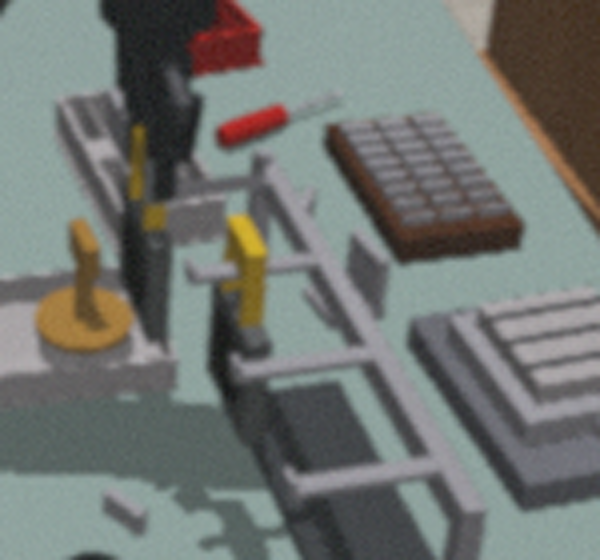

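Request:
move_arm(
  series=[
    [[0.8, 0.05, 0, 0, 0, 0, 0.3], [1, 0.07, 0, 0, 0, 0, 0.3], [1, 0.11, 0, 0, 0, 0, 0.3], [1, 0.11, 0, 0, 0, 0, 0.3], [0.3, 0, 0, 0, 0, 0, 0.3]],
  ],
)

```text
clock: 38.05
eef_pos: [0.5329, -0.1168, 0.2444]
tool_rot: [-0.055, 0.998, 0.0, 0.0]
ft_force: [0.2, -0.6, -1.7]
grip_width: 0.043
```

Run:
```python
from st import *
st(); p,w,M,f,i=cloud("side","side17")
cv2.imwrite("pics/s17c.png",cv2.resize(p[180:320,250:400],None,fx=4,fy=4,interpolation=cv2.INTER_CUBIC)[:,:,::-1])
```

```text
t 38.05 pos [ 532.9 -116.8  244.4] alpha 186.36 z [ 4.e-04  7.e-04 -1.e+00] F [ 0.2 -0.6 -1.7] T [0.01 0.03 0.01] w 43.0 j6 [-12.   0. -19.]
```

View pics/s17c.png

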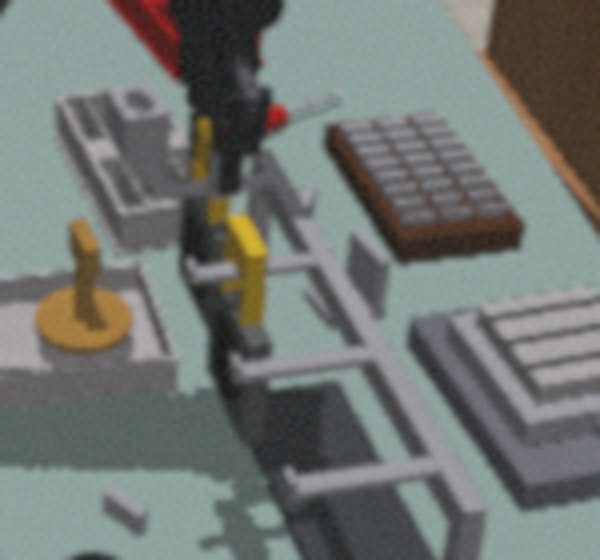

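Threaded onto hook 1, whose tip (160,188) shows left of the handle. Lowering to TCP z ≈ 0.231.

Request:
move_arm(
  series=[
    [[0, 0, -0.3, 0, 0, 0, 0.3], [0, 0, -0.3, 0, 0, 0, 0.3], [0, 0, -0.3, 0, 0, 0, 0.3], [0, 0, -0.3, 0, 0, 0, 0.3], [0, 0, -0.1, 0, 0, 0, 0.3]],
  ],
)

```text
clock: 38.6
eef_pos: [0.5326, -0.1168, 0.2314]
tool_rot: [-0.055, 0.998, 0.0, 0.0]
ft_force: [-1.8, 1.3, 7.9]
grip_width: 0.0432
```

Request:
move_arm(
  series=[
    [[0, 0, -0.1, 0, 0, 0, 0.3], [0, 0, 0, 0, 0, 0, 0.3], [0, 0, 0, 0, 0, 0, 0.3], [0, 0, 0, 0, 0, 0, 0.3], [0, 0, 0, 0, 0, 0, 0.3]],
  ],
)

```text
clock: 39.1
eef_pos: [0.5323, -0.1169, 0.2314]
tool_rot: [-0.055, 0.998, 0.0, 0.002]
ft_force: [0.1, 0.4, 0.5]
grip_width: 0.0432
```

```bash
python3 st.py
```

```text
t 39.1 pos [ 532.3 -116.9  231.4] alpha 186.34 z [ 3.1e-03  3.0e-04 -1.0e+00] F [0.1 0.4 0.5] T [ 0.05  0.09 -0.02] w 43.2 j6 [-12.   0. -19.]
```

Request:
move_arm(
  series=[
    [[0, 0, 0, 0, 0, 0, 0.55], [0, 0, 0, 0, 0, 0, 0.6], [0, 0, 0, 0, 0, 0, 0.7], [0, 0, 0, 0, 0, 0, 0.8], [0, 0, 0, 0, 0, 0, 0.8]],
  ],
)

```text
clock: 39.6
eef_pos: [0.5324, -0.117, 0.2311]
tool_rot: [-0.055, 0.998, -0.0, 0.001]
ft_force: [-0.6, 0.3, 0.5]
grip_width: 0.0681
```

Run:
```python
from st import *
st(); cloud("wrist","wr18")
```

```text
t 39.6 pos [ 532.4 -117.   231.1] alpha 186.33 z [ 2.9e-03  1.0e-04 -1.0e+00] F [-0.6  0.3  0.5] T [-0.06  0.02  0.01] w 68.1 j6 [-12.   0. -19.]
```

View pics/wr18.png

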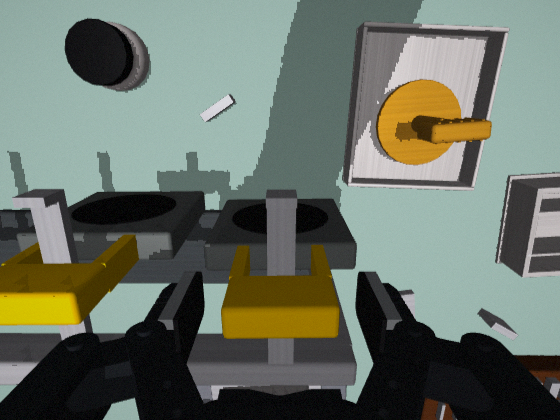

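Both hang on their own hooks. Retreating up and back for a last look.

Request:
move_arm(
  series=[
    [[0, 0, 1, 0, 0, 0, 0.8], [0, 0, 1.5, 0, 0, 0, 0.8], [0, 0, 2.5, 0, 0, 0, 0.8], [0, 0, 3, 0, 0, 0, 0.8], [-1, 0, 3, 0, 0, 0, 0.8]],
  ],
)

```text
clock: 40.15
eef_pos: [0.5199, -0.1163, 0.3418]
tool_rot: [-0.055, 0.998, 0.001, -0.003]
ft_force: [0.4, 0.2, 0.3]
grip_width: 0.0682
```

Request:
move_arm(
  series=[
    [[-2.5, 0, 3, 0, 0, 0, 0.8], [-3, 0, 2, 0, 0, 0, 0.8], [-3, 0, 1, 0, 0, 0, 0.8], [-2, 0, 0, 0, 0, 0, 0.8], [0, 0, 0, 0, 0, 0, 0.8]],
  ],
)

```text
clock: 40.65
eef_pos: [0.4125, -0.1164, 0.4137]
tool_rot: [-0.056, 0.998, -0.001, 0.004]
ft_force: [-0.3, 0.4, 0.2]
grip_width: 0.0681
```

Request:
move_arm(
  series=[
    [[0, 0, 0, 0, 0, 0, 0.8], [0, 0, 0, 0, 0, 0, 0.8], [0, 0, 0, 0, 0, 0, 0.8], [0, 0, 0, 0, 0, 0, 0.8], [0, 0, 0, 0, 0, 0, 0.8]],
  ],
)

```text
clock: 41.15
eef_pos: [0.4149, -0.1165, 0.4135]
tool_rot: [-0.056, 0.998, -0.001, 0.005]
ft_force: [-0.4, -0.0, -1.1]
grip_width: 0.068
```

Run:
```python
from st import *
from fit import *
st(); cloud("side","side19"); p,w,M,f,i=cloud("wrist","wr19")
handles(p,w,.255,.28,.4,.7,-.5,0)
m=(w[...,2]>.098)&(w[...,2]<.13)&(w[...,0]<.53)&(w[...,1]>-.07)&(w[...,1]<.09);print("wing",rect(w[m]))
m=(w[...,2]>.028)&(w[...,2]<.045)&(w[...,0]>.37)&(w[...,0]<.535)&(w[...,1]>-.08)&(w[...,1]<.095);print("disc/tray",rect(w[m]))
```

```text
t 41.15 pos [ 414.9 -116.5  413.5] alpha 186.42 z [ 0.0092 -0.0019 -1.    ] F [-0.4 -0.  -1.1] T [-0.03  0.02 -0.01] w 68.0 j6 [-16.   0. -22.]
handle (array([ 537. , -227.7]), array([14.3, 13.6]), 7.3, np.float64(266.3), 190)
handle (array([ 530.7, -117.4]), array([43.7, 14.6]), 97.2, np.float64(266.5), 797)
wing (array([462.3,   8.5]), array([43.4, 15.9]), 99.9, np.float64(116.1), 456)
disc/tray (array([451.8,  11.2]), array([150.5, 130.7]), 4.2, np.float64(34.3), 2565)
```

View pics/side19.png

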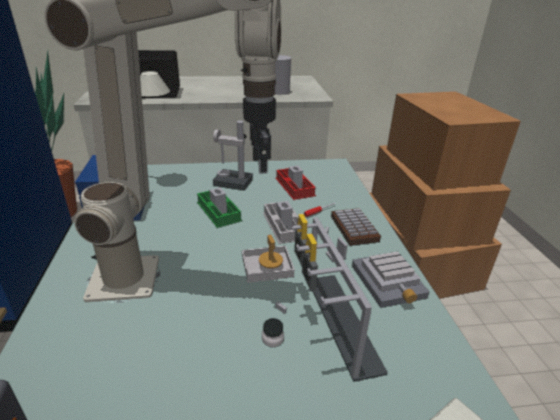

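View pics/wr19.png

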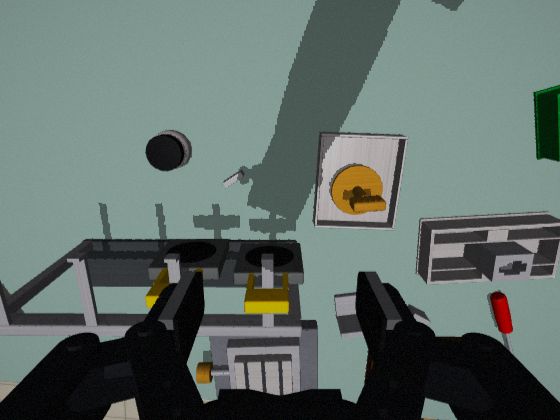

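Run:
```python
from h import *
print(bot.job_done())
```

```text
the job is handed in; nothing more can be done
None
```

I turned the knob anticlockwise to its stop, lifted it out and stood it in the tray. Only two cases were in the rack; I hung them on hooks 2 and 1, let go, and handed the job in at about 41 s.

**Last checks that came out right:**
- **Case on hook 1:** handle top at 266.5 mm (266 expected), within 1 mm of the hook's point, and level.
- **Knob:** its wing is about 10 mm from the tray's centre, at standing height.
- **Tray, rack and other things:** the tray had not moved, the rack was empty, and the other bench things looked untouched. I did not measure the bench things.

**Disagreements and limits:**
- **Starting angle of the wing:** the text says it is turned 0.8 to 1.25 rad clockwise from the rack's y axis. I measured it about 67° anticlockwise of that axis, which is 113° clockwise. I turned anticlockwise as told. It ran freely for 113° and met the stop about 5° past alignment, as described.
- **Case on hook 2:** in the last picture a finger partly hid it, so its position was not measured again. Its handle top was at the right height (266.3 mm), and earlier pictures show the hook through the middle of its window.

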